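Sort the shot jars by heft and shut the good ones away

ROBOT

A 6-joint arm with a two-finger parallel gripper is mounted at the origin on the work surface. World frame = base frame: x ahead of the robot, y to its left, z up, the work surface at z = 0. Lengths are in mm, angles in rad, forces in N, time in s.
With the tool pointing down it reaches from about 350 to 775 mm from the base axis. Payload 7.3 kg.
Tool frame: the origin (TCP) lies between the finger pads; the fingertips stand tcp_to_tips ahead of it and the grasp point (between the pads) lies 5 mm behind it (tcp_to_tips is the distance from the TCP to the fingertips, in mm); z points along the fingers, x is the direction in which the jaws open and shut, and the axes are right-handed (so a half turn about z gives the same grasp; the last joint's range is limited). The gripper opens to 92 mm and grips with 3 to 60 N. Pads are 19 mm wide; open, the fingers measure 130 mm over their backs; the gripper's body (75 mm by 190 mm) begins 47 mm behind the grasp point.
Start: joints at [-1.328, 0.342, 1.524, -0, 1.275, -0.146], TCP at [199.039, -485.826, 240.741] pointing down, gripper open.
Joint ranges: [-2.53, 2.53], [-0.77, 2.02], [0.04, 2.7], [-1, 4.14], [0.28, 2.66], [-3.11, 3.11]. Speed limits (rad/s): [2.57, 2.57, 3.14, 3.14, 3.14, 3.14].

INTERFACE

Orientations are given as [roll, pitch, yaw] about the fixed x, y, z axes, in that order (R = Rz(yaw) Ry(pitch) Rx(roll)).
In Python, from plant import * gives the robot as it stands.
- The arm moves only by the tool drive_tool, never from a script. Its argument "deltas" is a list of rows, each an object of numbers: "hand": the gripper's target within -1 to 1 (shut at 1, half-way at 0, fully open at -1); "tx", "ty", "tz": the shift along the tool's x, y, z each as a share of 4 cm, from -1 to 1; "wx", "wy", "wz": the turn, a rotation vector about the tool's x, y, z each as a share of 5 degrees, from -1 to 1. In form: [{"hand": .., "tx": .., "ty": .., "tz": .., "wx": .., "wy": .., "wz": ..}, ...]. A call has 1 to 20 rows; each row shifts and turns the commanded pose from where the row before left it, along the tool's axes as they then stand; what a row does not reach is not made up. A row lasts 1/12 s, in which the tool goes at most 41.7 mm and 7.16 degrees, less where a joint would pass 70% of its speed; a pose out of reach is approached as far as the arm can. A call with a number of a shift or a turn outside -1 to 1 is refused whole. A call with a gripper value outside its range is refused whole. The fingers move at their own pace and stop on an object; the grip force is fixed at half the most. Time passes only in rows, so rows that do not move let the fingers close. It gives the time, the measured TCP pose, the force and the opening at its end, in the units of the state.
- get_obs(): the state, without advancing time (a new reading comes with each control period).
- capture(name): name is "side" or "top" or "wrist"; returns the picture (384x512x3 uint8, red, green, blue); there is no depth.
- camera_model(name): a dict with "fx", "fy", "cx", "cy" (pixels), "rvec" (rotation vector, rad) and "tvec" (3), from world to camera coordinates, as OpenCV has them. Camera axes: x right, y down, z forward; pixel columns grow to the right and rows downward; lengths in mm; the calibration is good to about 2 mm. A picture is of the moment at which its call begins: read the wrist's pose just before it. camera_model takes no time and is no camera call; for the wrist camera it gives the pose at the moment of the call.
- close_job(): hands the job in, once; it reports no verdict.
The state is a dict: "time": time; "joint_positions": joint angles; "dq": joint speeds; "tau": joint torques, N m; "tool_pos": TCP position; "tcp_rot": TCP orientation; "contact_force": force on the tool from outside, world axes, zero at the start; "moment": the same for the moment, N m; "grip_width": finger opening in mm.
Only numpy, scipy, OpenCV 4.12 (cv2) and the standard library are available. Lean on these libraries where they do the work, as an engineer would, in place of code of your own. Each camera call takes 0.05 s, during which the arm holds its last target.

TASK

The white jars of steel shot on the bench look alike, but some are nearly used up: heft each one to find out. Stand every jar that weighs 200 g or more upright in a slot of the rack on the locker's open door, and set every lighter one in the clear tub for refilling; once all are sorted, push the door shut until it seats on its catch. Leave the glue bottle, the dish and the spatula where they are.

Things in the scene. Friction and masses are not known exactly. Their poses are not given: they have to be found in the camera images.
- jar_a: white squat jar with a tall grey cap, standing on the bench; all jars look alike. Body 48 mm across, 52 mm high; cap 26 mm across, 42 mm high on top of it (94 mm in all). Holds fine steel shot, packed tight: 60 g when empty up to 375 g when full, or anything between; this cannot be seen. Origin: centre of its underside, z up along the jar. May be absent
- jar_b: white squat jar with a tall grey cap, standing on the bench; all jars look alike. Body 48 mm across, 52 mm high; cap 26 mm across, 42 mm high on top of it (94 mm in all). Holds fine steel shot, packed tight: 60 g when empty up to 375 g when full, or anything between; this cannot be seen. Origin: centre of its underside, z up along the jar. May be absent
- jar_c: white squat jar with a tall grey cap, standing on the bench; all jars look alike. Body 48 mm across, 52 mm high; cap 26 mm across, 42 mm high on top of it (94 mm in all). Holds fine steel shot, packed tight: 60 g when empty up to 375 g when full, or anything between; this cannot be seen. Origin: centre of its underside, z up along the jar. May be absent
- jar_d: white squat jar with a tall grey cap, standing on the bench; all jars look alike. Body 48 mm across, 52 mm high; cap 26 mm across, 42 mm high on top of it (94 mm in all). Holds fine steel shot, packed tight: 60 g when empty up to 375 g when full, or anything between; this cannot be seen. Origin: centre of its underside, z up along the jar. May be absent
- jar_e: white squat jar with a tall grey cap, standing on the bench; all jars look alike. Body 48 mm across, 52 mm high; cap 26 mm across, 42 mm high on top of it (94 mm in all). Holds fine steel shot, packed tight: 60 g when empty up to 375 g when full, or anything between; this cannot be seen. Origin: centre of its underside, z up along the jar. May be absent
- tub: clear open tub for jars to be refilled, 200 mm (its x) by 150 mm (its y), 70 mm high, walls and floor 5 mm, loose on the bench, 700 g. Origin: centre of its underside
- locker_door (a joint): angle of the locker's door in rad: 0 shut and seated, grows as it swings open towards the robot. No spring: stiff hinge (about 1 N at 170 mm), it stays where left. From about 0.08 it meets a sprung roller catch at its free edge and must be pushed over it (about 6 N at 170 mm from the hinge); below about 0.03 it is drawn in and held against its stop at 0
- hinge (a point): on the door's upright hinge axis at bench level, at the left (+y) end of the jar locker, a plywood cabinet with clear roof, 121 mm high, its open front to the robot. Axes fixed to the locker: x into it, square to the shut door; the shut door runs from here along -y. Opening turns the door clockwise, seen from above, by its angle
- slot0 (a point): rack slot nearest the hinge: centre of its floor, where a jar stands. The rack is fixed inside the door and swings with it. Square well 56 mm wide, floor 14 mm above the bench, walls 6 mm thick, tops 48 mm above the bench; slots 62 mm apart, 44 mm from the door's inner face; this one 44 mm from the hinge. Its y points along the door to the hinge, its x away from the door panel
- slot1 (a point): rack slot second from the hinge: centre of its floor, where a jar stands. The rack is fixed inside the door and swings with it. Square well 56 mm wide, floor 14 mm above the bench, walls 6 mm thick, tops 48 mm above the bench; slots 62 mm apart, 44 mm from the door's inner face; this one 106 mm from the hinge. Its y points along the door to the hinge, its x away from the door panel
- slot2 (a point): rack slot third from the hinge: centre of its floor, where a jar stands. The rack is fixed inside the door and swings with it. Square well 56 mm wide, floor 14 mm above the bench, walls 6 mm thick, tops 48 mm above the bench; slots 62 mm apart, 44 mm from the door's inner face; this one 168 mm from the hinge. Its y points along the door to the hinge, its x away from the door panel
- slot3 (a point): rack slot nearest the door's free edge: centre of its floor, where a jar stands. The rack is fixed inside the door and swings with it. Square well 56 mm wide, floor 14 mm above the bench, walls 6 mm thick, tops 48 mm above the bench; slots 62 mm apart, 44 mm from the door's inner face; this one 230 mm from the hinge. Its y points along the door to the hinge, its x away from the door panel
- door_face (a point): point on the flat outer face of the door, where it can be pushed: 170 mm from the hinge, 85 mm above the bench. Door panel 278 mm wide, 12 mm thick (hinge axis in its middle), top 110 mm above the bench. Its x points through the door to the rack, its y along the door to the hinge
- door_knob (a point): steel knob 14 mm square standing 29 mm out of the door's outer face, 262 mm from the hinge, 92 mm above the bench: keep clear of it or use it to pull the door open
- glue: white glue bottle with an orange cone nozzle, 52 mm across, 112 mm high, among the jars; not one of the jars; a bystander. Origin: its underside
- sand_dish: small grey dish, 90 mm across, 35 mm high; a bystander. Origin: its underside
- spatula: spatula lying on the bench, 210 mm long; a bystander. Origin: its underside
Things that resemble listed ones, but are neither listed nor needed, are in the scene too. Leave any black or green look-alike of the jar_c alone.

How it is judged:
By the outcome, as a careful person would: the job done as asked, in the order asked, and still so for the second after the job is handed in, with the robot touching nothing.
Of jar_a, jar_b, jar_c, jar_d, jar_e only 3 to 4 are there at a start; the rules pass over those that are not, and their reading is None.
At some moment in a run one of jar_a, jar_b, jar_c, jar_d, jar_e may be knocked a few centimetres aside while the robot is not near it.
Once in a run the grip may slacken for a moment while it holds something.
It also fails if it takes over 210 s, if anything falls off the work surface, if the arm or the gripper's body presses on something with over 40 N, if the wrist force passes 120 N, or if a joint passes its speed limit or range.

## Working session

There is one attempt and no reset: what is moved stays moved. The work goes in short steps, Python scripts to look and compute and a tool call to move; the robot and the scene stay as the last step left them, time stands still between calls to the robot, and variables do not carry over. Pictures are saved under pics/ and viewed, and the job is handed in when it is done.

Besides the shell and the picture viewer there is one more tool, called after ">>>" by a JSON object that holds its "fn" and its "kwargs", one argument or row to a line. drive_tool: Moves the arm, as the interface text tells. Its arguments: {"type":"object","properties":{"deltas":{"type":"array","items":{"type":"object","properties":{"hand":{"type":"number"},"tx":{"type":"number"},"ty":{"type":"number"},"tz":{"type":"number"},"wx":{"type":"number"},"wy":{"type":"number"},"wz":{"type":"number"}}}}},"required":["deltas"]}

```bash
ls; mkdir -p pics; python3 - <<'E'
from plant import *
import cv2
o=get_obs();print(o)
for n in ("side","top","wrist"):
    m=camera_model(n);print(n,m)
    cv2.imwrite(f"pics/{n}0.png",cv2.cvtColor(capture(n),cv2.COLOR_RGB2BGR))
E
```

```text
pics
{'time': 0.0, 'joint_positions': array([-1.32799163e+00,  3.42690334e-01,  1.52504024e+00,  4.12411299e-06,
        1.27538379e+00, -1.46002858e-01]), 'dq': array([-2.95556347e-05,  1.26476016e-04, -1.06143043e-03,  1.09888643e-03,
       -2.04789449e-03,  1.04276729e-03]), 'tau': array([-4.34289575e-05, -4.31241953e+01, -2.44223785e+01,  7.17279408e-02,
        5.58560807e-02, -1.12751393e-04]), 'tool_pos': array([ 198.94466971, -485.42139271,  240.05365135]), 'tcp_rot': array([-3.14136737e+00,  1.50494344e-03, -1.18198981e+00]), 'contact_force': array([ 0.07471525, -0.1598277 , -0.0751798 ]), 'moment': array([ 0.00272978, -0.0359489 ,  0.05675081]), 'grip_width': 91.46358030362362}
side {'fx': 463.2016891044077, 'fy': 463.2016891044077, 'cx': 256.038720633595, 'cy': 194.58911644932064, 'rvec': array([ 0.30478706, -2.66673678,  1.44753589]), 'tvec': array([ 503.04385613,  166.36930758, 1357.53867667])}
top {'fx': 356.61564624354685, 'fy': 356.61564624354685, 'cx': 258.2821451691754, 'cy': 192.1232418500432, 'rvec': array([ 2.13230923, -2.10987861,  0.15112307]), 'tvec': array([ -3.91200326, 540.16881802, 952.60508099])}
wrist {'fx': 294.25155729559816, 'fy': 294.25155729559816, 'cx': 251.99174411222057, 'cy': 190.9913241791206, 'rvec': array([-2.39022132,  1.6033556 ,  0.24863755]), 'tvec': array([-524.39803431,  -36.81375268,  390.61042721])}
```

View pics/side0.png

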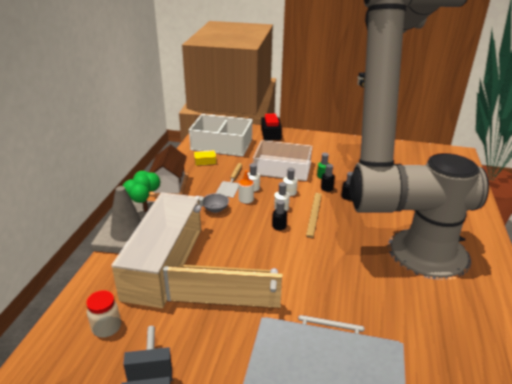

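View pics/top0.png

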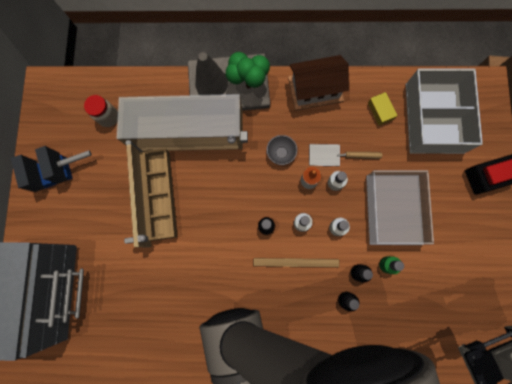

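View pics/wrist0.png

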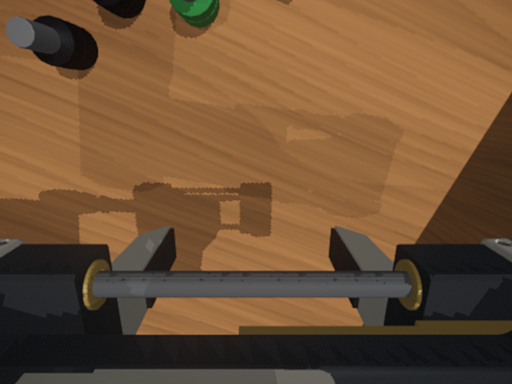

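```bash
cat > h.py <<'E'
from plant import *
import numpy as np, cv2
def P(m):
    R=cv2.Rodrigues(np.array(m["rvec"],float))[0];return R,np.array(m["tvec"],float)
def ray(m,u,v,z):
    R,t=P(m);d=R.T@np.array([(u-m["cx"])/m["fx"],(v-m["cy"])/m["fy"],1]);c=-R.T@t
    return c+d*(z-c[2])/d[2]
def proj(m,p):
    R,t=P(m);q=R@np.array(p,float)+t;return np.array([m["fx"]*q[0]/q[2]+m["cx"],m["fy"]*q[1]/q[2]+m["cy"]])
def snap(n,f,crop=None,s=1):
    m=camera_model(n);im=capture(n)
    b=cv2.cvtColor(im,cv2.COLOR_RGB2BGR)
    if crop: x0,y0,x1,y1=crop;b=b[y0:y1,x0:x1]
    if s!=1:b=cv2.resize(b,None,fx=s,fy=s,interpolation=cv2.INTER_CUBIC)
    cv2.imwrite(f"pics/{f}.png",b);return m,im
E
python3 - <<'E'
from h import *
m=camera_model("top");im=cv2.imread("pics/top0.png")
R,t=P(m);print("cam",-R.T@t)
cv2.imwrite("pics/c1.png",cv2.resize(im[140:320,240:450],None,fx=3.6,fy=3.3,interpolation=cv2.INTER_CUBIC))
cv2.imwrite("pics/c2.png",cv2.resize(im[80:260,100:260],None,fx=3.3,fy=3.3,interpolation=cv2.INTER_CUBIC))
s=cv2.imread("pics/side0.png")
cv2.imwrite("pics/c3.png",cv2.resize(s[130:250,180:350],None,fx=4.5,fy=4.5,interpolation=cv2.INTER_CUBIC))
cv2.imwrite("pics/c4.png",cv2.resize(s[180:320,100:300],None,fx=4,fy=4,interpolation=cv2.INTER_CUBIC))
E
```

```text
cam [ 372.688283    -25.50655895 1029.42068914]
```

View pics/c1.png

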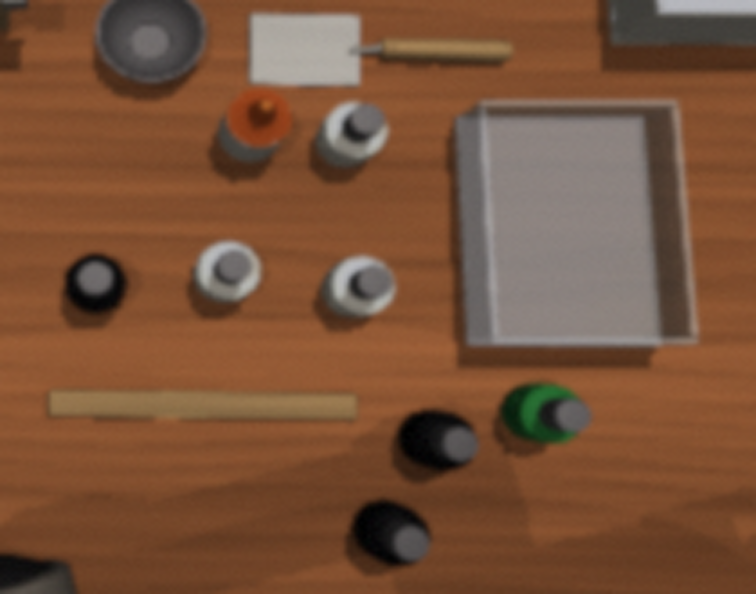

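View pics/c2.png

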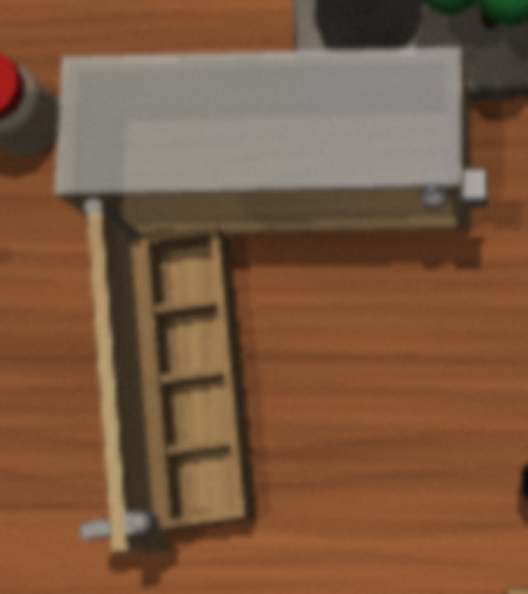

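View pics/c3.png

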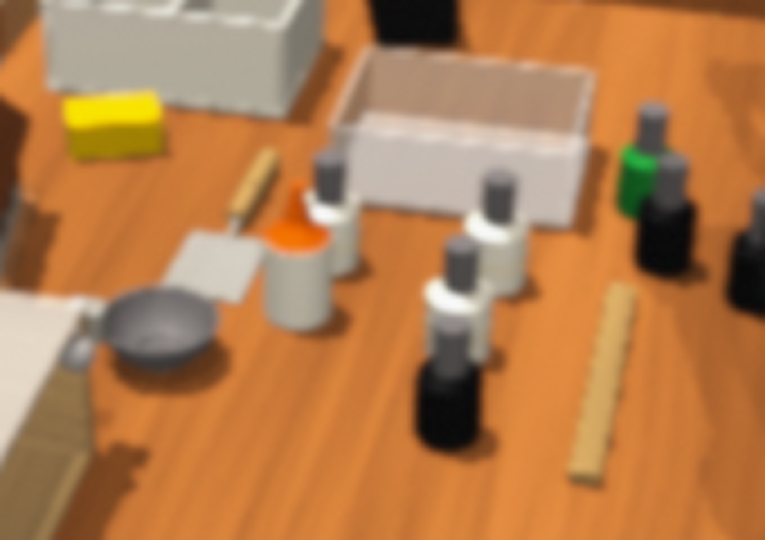

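View pics/c4.png

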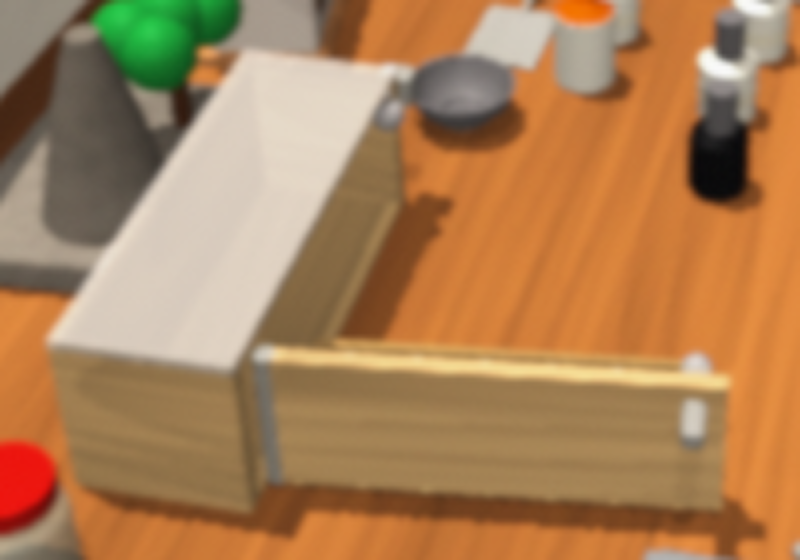

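```bash
python3 - <<'E'
from h import *
m=camera_model("top");im=cv2.imread("pics/top0.png").astype(int)
np.set_printoptions(precision=1,suppress=True)
c1=lambda x,y:(x/3.6+240,y/3.3+140)
c2=lambda x,y:(x/3.3+100,y/3.3+80)
hsv=cv2.cvtColor(im.astype(np.uint8),cv2.COLOR_BGR2HSV)
for n,c in dict(j1=(234,265),j2=(373,282),j3=(365,122),black=(95,278)).items():
    p=c1(*c); u,v=p
    print(n,p,ray(m,*p,94)[:2])
    x0,y0=int(u)-14,int(v)-14
    w=hsv[y0:y0+32,x0-2:x0+28]
    mask=((w[...,1]<45)&(w[...,2]>40)).astype(np.uint8)
    mask=cv2.morphologyEx(mask,cv2.MORPH_OPEN,np.ones((2,2)))
    k,l,st,ce=cv2.connectedComponentsWithStats(mask)
    for i in range(1,k):
        if st[i,4]>40: print("  blob",st[i],ce[i]+[x0-2,y0])
print("glue",ray(m,*c1(265,108),112)[:2])
print("dish",ray(m,*c1(150,35),35)[:2])
for c in [(483,100),(677,103),(697,343),(468,345)]:print("tub",ray(m,*c1(*c),70)[:2])
for c in [(483,343),(660,343),(484,103),(645,113)]:print("tub floor",ray(m,*c1(*c),5)[:2])
for c in [(94,205),(120,549)]:print("door top",ray(m,*c2(*c),110)[:2])
for c in [(145,235),(225,232),(252,515),(167,525)]:print("rack",ray(m,*c2(*c),48)[:2])
print("knob",ray(m,*c2(82,530),92)[:2],"roof edge",ray(m,*c2(60,190),121)[:2],ray(m,*c2(460,185),121)[:2])
E
```

```text
j1 (305.0, 220.3030303030303) [ 458.2 -122.8]
  blob [  6   8  18  18 243] [303.7 222.8]
j2 (343.6111111111111, 225.45454545454544) [ 445.8 -222.9]
  blob [  5   8  18  17 249] [340.4 227.3]
j3 (341.3888888888889, 176.96969696969697) [ 574.8 -220.6]
  blob [ 0  0 16  5 78] [332.3 164. ]
  blob [  5  11  18  17 244] [338.5 181. ]
black (266.3888888888889, 224.24242424242425) [446.8 -21.9]
  blob [12 10 11 11 93] [267.  224.8]
glue [ 581.7 -144.6]
dish [663.9 -63.8]
tub [ 599.2 -315.2]
tub [ 597.7 -460.7]
tub [ 401.6 -462.1]
tub [ 398. -296.]
tub floor [ 401.6 -326. ]
tub floor [ 403.2 -463.2]
tub floor [ 611.9 -335.5]
tub floor [ 603.7 -464. ]
door top [663.6 353.2]
door top [385.1 311.9]
rack [656.2 331.8]
rack [659.3 261.9]
rack [415.3 225.6]
rack [406.2 296.5]
knob [399.9 350.2] roof edge [672.6 377.5] [678.2  51.9]
```

```bash
python3 - <<'E'
import plant
print([k for k in dir(plant) if not k.startswith('__')])
try: print(plant.tcp_to_tips)
except Exception as e: print(e)
from h import *
np.set_printoptions(precision=1,suppress=True)
m=camera_model("top")
for p in [(303.7,222.8),(340.4,227.3),(338.5,181)]:
  print(ray(m,*p,52)[:2],ray(m,*p,58)[:2])
im=cv2.imread("pics/top0.png")
g=cv2.cvtColor(im,cv2.COLOR_BGR2GRAY)
cv2.imwrite("pics/c5.png",cv2.resize(im[160:240,290:360],None,fx=8,fy=7,interpolation=cv2.INTER_CUBIC))
E
```

```text
['Unreachable', 'camera_model', 'capture', 'close_job', 'get_obs', 'tcp_to_tips']
14.0
[ 455.1 -123.6] [ 454.6 -123. ]
[ 443.9 -223. ] [ 443.5 -221.8]
[ 572.3 -221. ] [ 571.1 -219.8]
```

View pics/c5.png

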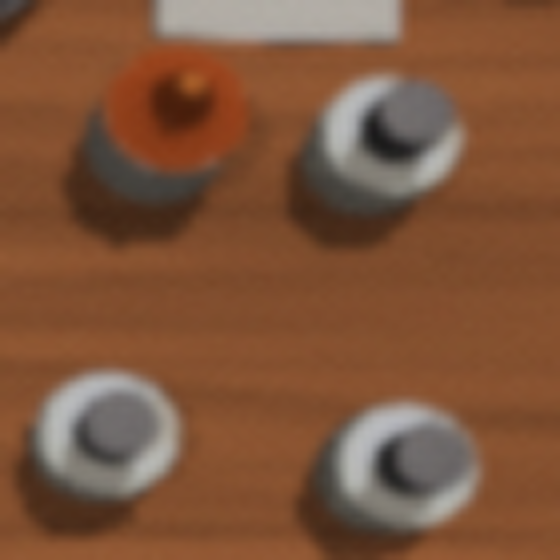

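>>> {"fn": "drive_tool", "kwargs": {
  "deltas": [
    {"hand": -0.3, "wz": -0.967},
    {"hand": -0.3, "wz": -0.967},
    {"hand": -0.3, "wz": -0.967},
    {"hand": -0.3, "wz": -0.967},
    {"hand": -0.3, "wz": -0.967},
    {"hand": -0.3, "wz": -0.967},
    {"hand": -0.3, "wz": -0.967},
    {"hand": -0.3, "wz": -0.967},
    {"hand": -0.3, "wz": -0.967},
    {"hand": -0.3, "wz": -0.967},
    {"hand": -0.3, "wz": -0.967},
    {"hand": -0.3, "wz": -0.967},
    {"hand": -0.3, "wz": -0.967},
    {"hand": -0.3, "wz": -0.967},
    {"hand": -0.3}
  ]
}}

```text
invalid input
```

>>> {"fn": "drive_tool", "kwargs": {
  "deltas": [
    {"hand": -0.3, "tx": 0.5, "ty": -0.6},
    {"hand": -0.3, "tx": 0.5, "ty": -0.6},
    {"hand": -0.3, "tx": 0.5, "ty": -0.6},
    {"hand": -0.3, "tx": 0.5, "ty": -0.6},
    {"hand": -0.3, "tx": 0.5, "ty": -0.6},
    {"hand": -0.3, "tx": 0.5, "ty": -0.6},
    {"hand": -0.3, "tx": 0.5, "ty": -0.6},
    {"hand": -0.3, "tx": 0.5, "ty": -0.6},
    {"hand": -0.3, "tx": 0.5, "ty": -0.6},
    {"hand": -0.3, "tx": 0.5, "ty": -0.6},
    {"hand": -0.3},
    {"hand": -0.3}
  ]
}}

```text
invalid input
```

```bash
python3 - <<'E'
from h import *
np.set_printoptions(precision=3,suppress=True)
o=get_obs();print(o['tool_pos'],o['tcp_rot'],o['contact_force'],o['time'])
m,_=snap("wrist","w1");R,t=P(m);print("wcam",-R.T@t,R)
snap("top","t1")
E
```

```text
[ 198.955 -485.523  240.209] [-3.141  0.001 -1.182] [ 0.159 -0.234 -0.353] 0.15
wcam [ 275.294 -454.522  382.944] [[ 0.379 -0.925 -0.001]
 [-0.882 -0.362  0.301]
 [-0.279 -0.113 -0.954]]
```

View pics/w1.png

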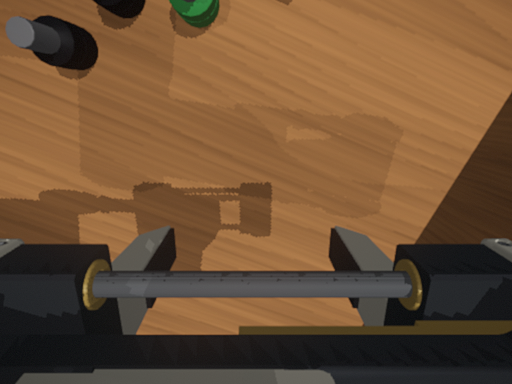

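View pics/t1.png

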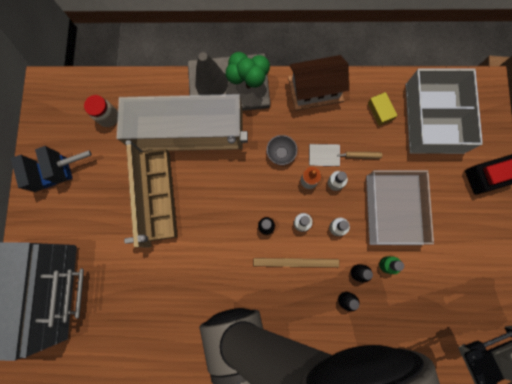

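>>> {"fn": "drive_tool", "kwargs": {
  "deltas": [
    {"hand": -0.3, "tx": 0, "ty": 0, "tz": 0, "wx": 0, "wy": 0, "wz": -0.967},
    {"hand": -0.3, "tx": 0, "ty": 0, "tz": 0, "wx": 0, "wy": 0, "wz": -0.967},
    {"hand": -0.3, "tx": 0, "ty": 0, "tz": 0, "wx": 0, "wy": 0, "wz": -0.967},
    {"hand": -0.3, "tx": 0, "ty": 0, "tz": 0, "wx": 0, "wy": 0, "wz": -0.967},
    {"hand": -0.3, "tx": 0, "ty": 0, "tz": 0, "wx": 0, "wy": 0, "wz": -0.967},
    {"hand": -0.3, "tx": 0, "ty": 0, "tz": 0, "wx": 0, "wy": 0, "wz": -0.967},
    {"hand": -0.3, "tx": 0, "ty": 0, "tz": 0, "wx": 0, "wy": 0, "wz": -0.967},
    {"hand": -0.3, "tx": 0, "ty": 0, "tz": 0, "wx": 0, "wy": 0, "wz": -0.967},
    {"hand": -0.3, "tx": 0, "ty": 0, "tz": 0, "wx": 0, "wy": 0, "wz": -0.967},
    {"hand": -0.3, "tx": 0, "ty": 0, "tz": 0, "wx": 0, "wy": 0, "wz": -0.967},
    {"hand": -0.3, "tx": 0, "ty": 0, "tz": 0, "wx": 0, "wy": 0, "wz": -0.967},
    {"hand": -0.3, "tx": 0, "ty": 0, "tz": 0, "wx": 0, "wy": 0, "wz": -0.967},
    {"hand": -0.3, "tx": 0, "ty": 0, "tz": 0, "wx": 0, "wy": 0, "wz": -0.967},
    {"hand": -0.3, "tx": 0, "ty": 0, "tz": 0, "wx": 0, "wy": 0, "wz": -0.967},
    {"hand": -0.3, "tx": 0, "ty": 0, "tz": 0, "wx": 0, "wy": 0, "wz": 0}
  ]
}}

```text
time: 1.5
tool_pos: [199.0, -485.8, 240.6]
tcp_rot: [-3.141, 0.0, 0.002]
contact_force: [1.0, -0.8, 0.5]
grip_width: 59.9
```

>>> {"fn": "drive_tool", "kwargs": {
  "deltas": [
    {"hand": -0.3, "tx": 0.5, "ty": -0.6, "tz": 0, "wx": 0, "wy": 0, "wz": 0},
    {"hand": -0.3, "tx": 0.5, "ty": -0.6, "tz": 0, "wx": 0, "wy": 0, "wz": 0},
    {"hand": -0.3, "tx": 0.5, "ty": -0.6, "tz": 0, "wx": 0, "wy": 0, "wz": 0},
    {"hand": -0.3, "tx": 0.5, "ty": -0.6, "tz": 0, "wx": 0, "wy": 0, "wz": 0},
    {"hand": -0.3, "tx": 0.5, "ty": -0.6, "tz": 0, "wx": 0, "wy": 0, "wz": 0},
    {"hand": -0.3, "tx": 0.5, "ty": -0.6, "tz": 0, "wx": 0, "wy": 0, "wz": 0},
    {"hand": -0.3, "tx": 0.5, "ty": -0.6, "tz": 0, "wx": 0, "wy": 0, "wz": 0},
    {"hand": -0.3, "tx": 0.5, "ty": -0.6, "tz": 0, "wx": 0, "wy": 0, "wz": 0},
    {"hand": -0.3, "tx": 0.5, "ty": -0.6, "tz": 0, "wx": 0, "wy": 0, "wz": 0},
    {"hand": -0.3, "tx": 0.5, "ty": -0.6, "tz": 0, "wx": 0, "wy": 0, "wz": 0},
    {"hand": -0.3, "tx": 0, "ty": 0, "tz": 0, "wx": 0, "wy": 0, "wz": 0},
    {"hand": -0.3, "tx": 0, "ty": 0, "tz": 0, "wx": 0, "wy": 0, "wz": 0}
  ]
}}

```text
time: 2.5
tool_pos: [399.8, -244.9, 240.7]
tcp_rot: [3.141, 0.0, 0.001]
contact_force: [-0.8, 0.9, -0.1]
grip_width: 59.6
```

```bash
python3 - <<'E'
from h import *
np.set_printoptions(precision=3,suppress=True)
o=get_obs();print(o['tool_pos'],o['tcp_rot'],o['contact_force'],o['time'],o['grip_width'])
m,_=snap("wrist","w2");R,t=P(m);print("wcam",-R.T@t)
for j in [(457,-122),(446,-222),(575,-220)]: print(proj(m,j+(94,)),proj(m,j+(0,)))
snap("top","t2");snap("side","s2")
E
```

```text
[ 399.787 -244.886  240.706] [3.141 0.    0.001] [-0.793  0.891 -0.067] 2.5 59.59661895920742
wcam [ 400.183 -162.756  383.407]
[315.285  50.264] [299.194  62.353]
[297.707 160.18 ] [286.99  145.628]
[427.206 158.278] [386.165 144.151]
```

View pics/w2.png

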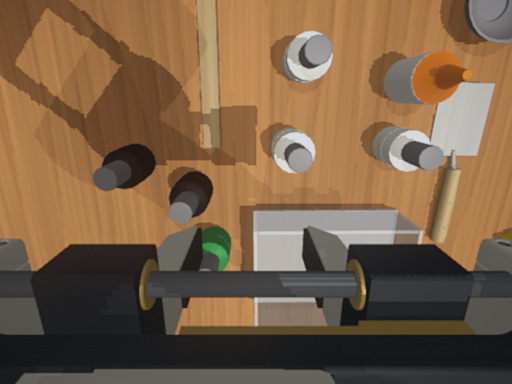

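View pics/t2.png

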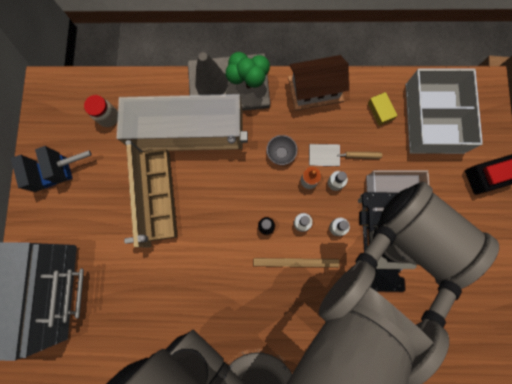

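View pics/s2.png

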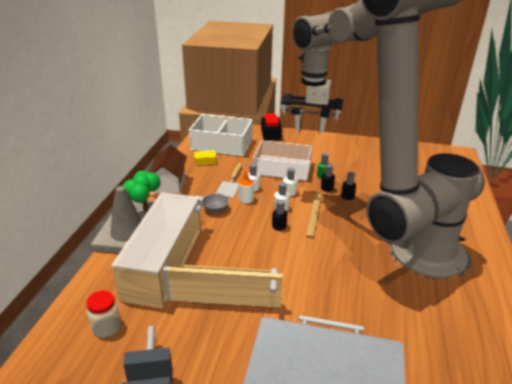

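>>> {"fn": "drive_tool", "kwargs": {
  "deltas": [
    {"hand": -0.3, "tx": 0.575, "ty": -0.3, "tz": 0, "wx": 0, "wy": 0, "wz": 0},
    {"hand": -0.3, "tx": 0.575, "ty": -0.3, "tz": 0, "wx": 0, "wy": 0, "wz": 0},
    {"hand": -0.3, "tx": 0, "ty": 0, "tz": 0.4, "wx": 0, "wy": 0, "wz": 0},
    {"hand": -0.3, "tx": 0, "ty": 0, "tz": 0.4, "wx": 0, "wy": 0, "wz": 0},
    {"hand": -0.3, "tx": 0, "ty": 0, "tz": 0.4, "wx": 0, "wy": 0, "wz": 0},
    {"hand": -0.3, "tx": 0, "ty": 0, "tz": 0.4, "wx": 0, "wy": 0, "wz": 0},
    {"hand": -0.3, "tx": 0, "ty": 0, "tz": 0.4, "wx": 0, "wy": 0, "wz": 0},
    {"hand": -0.3, "tx": 0, "ty": 0, "tz": 0.4, "wx": 0, "wy": 0, "wz": 0},
    {"hand": -0.3, "tx": 0, "ty": 0, "tz": 0.4, "wx": 0, "wy": 0, "wz": 0},
    {"hand": -0.3, "tx": 0, "ty": 0, "tz": 0, "wx": 0, "wy": 0, "wz": 0},
    {"hand": -0.3, "tx": 0, "ty": 0, "tz": 0, "wx": 0, "wy": 0, "wz": 0},
    {"hand": -0.3, "tx": 0, "ty": 0, "tz": 0, "wx": 0, "wy": 0, "wz": 0}
  ]
}}

```text
time: 3.65
tool_pos: [445.3, -222.9, 129.5]
tcp_rot: [3.141, -0.001, -0.002]
contact_force: [1.0, -0.4, 0.4]
grip_width: 60.0
```

```bash
python3 - <<'E'
from h import *
np.set_printoptions(precision=3,suppress=True)
o=get_obs();print(o['tool_pos'],o['contact_force'],o['time'],o['grip_width'])
for i in range(2):
  m,_=snap("wrist","w3");print(get_obs()['contact_force'])
for j in [(446,-221.5)]: print(proj(m,j+(94,)),proj(m,j+(0,)))
snap("top","t3",(280,140,440,260),4)
E
```

```text
[ 445.268 -222.947  129.503] [ 1.013 -0.447  0.404] 3.65 59.955175385541104
[ 0.014 -0.199 -0.332]
[0.774 0.636 0.085]
[251.875 225.983] [251.712 185.494]
```

View pics/w3.png

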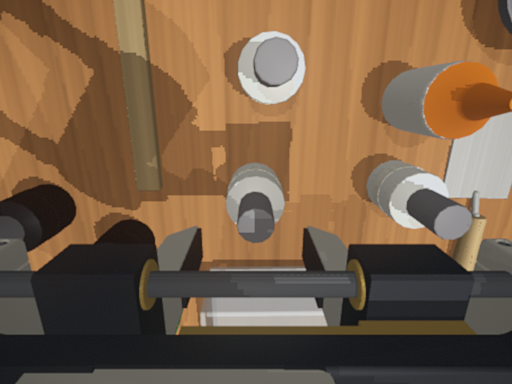

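>>> {"fn": "drive_tool", "kwargs": {
  "deltas": [
    {"hand": -0.3, "tx": 0.05, "ty": -0.05, "tz": 0.29, "wx": 0, "wy": 0, "wz": 0},
    {"hand": -0.3, "tx": 0.02, "ty": -0.03, "tz": 0.29, "wx": 0, "wy": 0, "wz": 0},
    {"hand": -0.3, "tx": 0, "ty": 0, "tz": 0.29, "wx": 0, "wy": 0, "wz": 0},
    {"hand": -0.3, "tx": 0, "ty": 0, "tz": 0.29, "wx": 0, "wy": 0, "wz": 0},
    {"hand": -0.3, "tx": 0, "ty": 0, "tz": 0.29, "wx": 0, "wy": 0, "wz": 0},
    {"hand": -0.3, "tx": 0, "ty": 0, "tz": 0, "wx": 0, "wy": 0, "wz": 0},
    {"hand": 1, "tx": 0, "ty": 0, "tz": 0, "wx": 0, "wy": 0, "wz": 0},
    {"hand": 1, "tx": 0, "ty": 0, "tz": 0, "wx": 0, "wy": 0, "wz": 0},
    {"hand": 1, "tx": 0, "ty": 0, "tz": 0, "wx": 0, "wy": 0, "wz": 0},
    {"hand": 1, "tx": 0, "ty": 0, "tz": 0, "wx": 0, "wy": 0, "wz": 0},
    {"hand": 1, "tx": 0, "ty": 0, "tz": 0, "wx": 0, "wy": 0, "wz": 0},
    {"hand": 1, "tx": 0, "ty": 0, "tz": 0, "wx": 0, "wy": 0, "wz": 0}
  ]
}}

```text
time: 4.8
tool_pos: [448.1, -218.9, 71.1]
tcp_rot: [3.141, -0.001, -0.001]
contact_force: [-0.2, 0.9, 2.2]
grip_width: 25.5
```

>>> {"fn": "drive_tool", "kwargs": {
  "deltas": [
    {"hand": 1, "tx": 0, "ty": 0, "tz": -0.3, "wx": 0, "wy": 0, "wz": 0},
    {"hand": 1, "tx": 0, "ty": 0, "tz": -0.3, "wx": 0, "wy": 0, "wz": 0},
    {"hand": 1, "tx": 0, "ty": 0, "tz": -0.3, "wx": 0, "wy": 0, "wz": 0},
    {"hand": 1, "tx": 0, "ty": 0, "tz": -0.3, "wx": 0, "wy": 0, "wz": 0},
    {"hand": 1, "tx": 0, "ty": 0, "tz": -0.3, "wx": 0, "wy": 0, "wz": 0},
    {"hand": 1, "tx": 0, "ty": 0, "tz": 0, "wx": 0, "wy": 0, "wz": 0},
    {"hand": 1, "tx": 0, "ty": 0, "tz": 0, "wx": 0, "wy": 0, "wz": 0},
    {"hand": 1, "tx": 0, "ty": 0, "tz": 0, "wx": 0, "wy": 0, "wz": 0},
    {"hand": 1, "tx": 0, "ty": 0, "tz": 0, "wx": 0, "wy": 0, "wz": 0}
  ]
}}

```text
time: 5.55
tool_pos: [447.5, -218.4, 129.8]
tcp_rot: [-3.141, 0.002, -0.001]
contact_force: [1.1, -0.6, -2.4]
grip_width: 25.8
```

```bash
cat > weigh.py <<'E'
from h import *
np.set_printoptions(precision=3,suppress=True)
import sys
F=[];M=[];T=[]
n=int(sys.argv[2]) if len(sys.argv)>2 else 24
for i in range(n):
  m,_=snap("wrist",sys.argv[1]);o=get_obs();F.append(o['contact_force']);M.append(o['moment']);T.append(o['tau'])
F=np.array(F);print("F",F.mean(0),"sd",F.std(0),"half",F[:n//2].mean(0)[2],F[n//2:].mean(0)[2],"M",np.mean(M,0));print("tau",np.mean(T,0),np.std(T,0))
print(o['tool_pos'],o['tcp_rot'],o['joint_positions'],o['time'],o['grip_width'])
E
python3 weigh.py w4
```

```text
F [ 0.006 -0.009 -2.63 ] sd [0.57  0.532 0.368] half -2.507670616150969 -2.752968526790172 M [-0.009 -0.101  0.008]
tau [  0.001 -43.873 -20.862   0.031   0.073  -0.   ] [0.004 0.055 0.026 0.    0.002 0.   ]
[ 448.013 -218.784  130.719] [ 3.141 -0.    -0.001] [-0.608  0.415  1.75  -0.     0.976 -0.607] 6.75 25.323996640245486
```

View pics/w4.png

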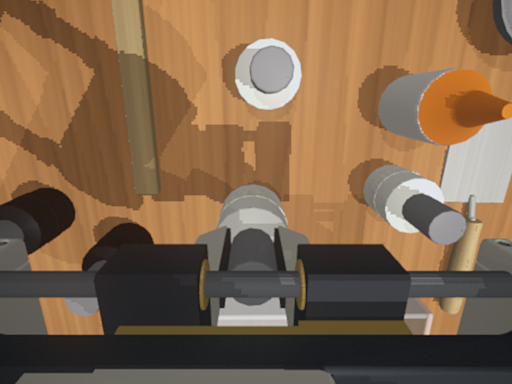

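>>> {"fn": "drive_tool", "kwargs": {
  "deltas": [
    {"hand": 1, "tx": 0, "ty": 0, "tz": -0.5, "wx": 0, "wy": 0, "wz": 0},
    {"hand": 1, "tx": 0, "ty": 0, "tz": -0.6, "wx": 0, "wy": 0, "wz": 0},
    {"hand": 1, "tx": 0, "ty": 0, "tz": -0.6, "wx": 0, "wy": 0, "wz": 0},
    {"hand": 1, "tx": 0, "ty": 0, "tz": -0.5, "wx": 0, "wy": 0, "wz": 0},
    {"hand": 1, "tx": 0.08, "ty": -0.64, "tz": 0, "wx": 0, "wy": 0, "wz": 0},
    {"hand": 1, "tx": 0.08, "ty": -0.64, "tz": 0, "wx": 0, "wy": 0, "wz": 0},
    {"hand": 1, "tx": 0.08, "ty": -0.64, "tz": 0, "wx": 0, "wy": 0, "wz": 0},
    {"hand": 1, "tx": 0.08, "ty": -0.64, "tz": 0, "wx": 0, "wy": 0, "wz": 0},
    {"hand": 1, "tx": 0.08, "ty": -0.64, "tz": 0, "wx": 0, "wy": 0, "wz": 0},
    {"hand": 1, "tx": 0.08, "ty": -0.64, "tz": 0, "wx": 0, "wy": 0, "wz": 0},
    {"hand": 1, "tx": 0.08, "ty": -0.64, "tz": 0, "wx": 0, "wy": 0, "wz": 0},
    {"hand": 1, "tx": 0.08, "ty": -0.64, "tz": 0, "wx": 0, "wy": 0, "wz": 0},
    {"hand": 1, "tx": 0.08, "ty": -0.64, "tz": 0, "wx": 0, "wy": 0, "wz": 0},
    {"hand": 1, "tx": 0.08, "ty": -0.64, "tz": 0, "wx": 0, "wy": 0, "wz": 0},
    {"hand": 1, "tx": 0.08, "ty": -0.64, "tz": 0, "wx": 0, "wy": 0, "wz": 0},
    {"hand": 1, "tx": 0.08, "ty": -0.64, "tz": 0, "wx": 0, "wy": 0, "wz": 0},
    {"hand": 1, "tx": 0.08, "ty": -0.64, "tz": 0, "wx": 0, "wy": 0, "wz": 0},
    {"hand": 1, "tx": 0.08, "ty": -0.64, "tz": 0, "wx": 0, "wy": 0, "wz": 0},
    {"hand": 1, "tx": 0.08, "ty": -0.64, "tz": 0, "wx": 0, "wy": 0, "wz": 0},
    {"hand": 1, "tx": 0.08, "ty": -0.64, "tz": 0, "wx": 0, "wy": 0, "wz": 0}
  ]
}}

```text
time: 8.42
tool_pos: [499.3, 192.1, 218.6]
tcp_rot: [3.141, 0.0, -0.001]
contact_force: [0.4, -1.5, -2.4]
grip_width: 25.7
```

>>> {"fn": "drive_tool", "kwargs": {
  "deltas": [
    {"hand": 1, "tx": 0, "ty": 0, "tz": 0, "wx": 0, "wy": 0, "wz": 0},
    {"hand": 1, "tx": 0, "ty": 0, "tz": 0, "wx": 0, "wy": 0, "wz": 0},
    {"hand": 1, "tx": 0, "ty": 0, "tz": 0, "wx": 0, "wy": 0, "wz": 0},
    {"hand": 1, "tx": 0, "ty": 0, "tz": 0, "wx": 0, "wy": 0, "wz": 0}
  ]
}}

```text
time: 8.75
tool_pos: [499.3, 189.9, 218.6]
tcp_rot: [3.141, 0.0, -0.001]
contact_force: [0.5, -0.6, -2.4]
grip_width: 25.3
```

```bash
python3 weigh.py w5 6; python3 - <<'E'
from h import *
m=camera_model("wrist")
h=np.array([663.6,353.2]);d=np.array([-.989,-.147]);n=np.array([.147,-.989])
for i in range(4):
  c=h+d*(44+62*i)+n*50
  print(i,c,proj(m,(*c,14)),[proj(m,(*(c+a*28*d+b*28*n),48)).round() for a,b in((-1,-1),(-1,1),(1,1),(1,-1))])
cv2.imwrite("pics/w5b.png",cv2.resize(cv2.imread("pics/w5.png"),None,fx=1.55,fy=1.55,interpolation=cv2.INTER_CUBIC))
E
```

```text
F [-0.178  0.221 -2.308] sd [0.49  0.389 0.665] half -2.0449130848648562 -2.5701754042759704 M [ 0.003 -0.091  0.017]
tau [  0.112 -45.806 -24.827   0.078   0.023  -0.003] [0.131 0.05  0.007 0.007 0.001 0.001]
[499.518 190.306 218.783] [ 3.142 -0.    -0.001] [ 0.221  0.378  1.533 -0.     1.23   0.222] 9.05 25.653531224621187
0 [627.434 297.282] [367.50460417  74.08591968] [array([409.,  36.]), array([409.,  96.]), array([353., 105.]), array([351.,  45.])]
1 [566.116 288.168] [311.3042363   82.97618528] [array([344.,  46.]), array([347., 106.]), array([293., 114.]), array([287.,  56.])]
2 [504.798 279.054] [256.03613457  91.71897688] [array([281.,  57.]), array([287., 115.]), array([234., 123.]), array([224.,  66.])]
3 [443.48 269.94] [201.67729279 100.31793378] [array([218.,  67.]), array([228., 124.]), array([176., 132.]), array([163.,  76.])]
```

View pics/w5b.png

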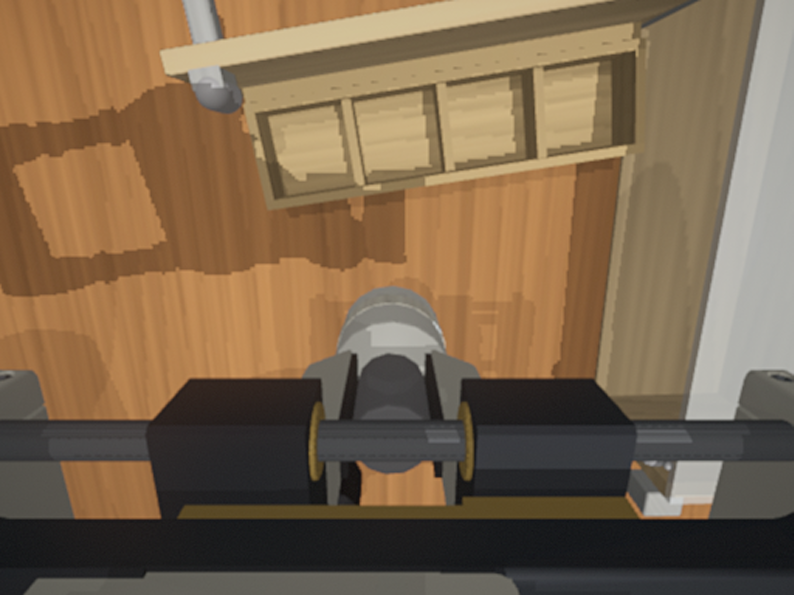

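```bash
python3 - <<'E'
from h import *
np.set_printoptions(precision=1,suppress=True)
m=camera_model("wrist")
S={3:[(257,113),(344,101),(351,185),(272,197)],2:[(354,98),(436,88),(443,172),(363,185)],1:[(446,87),(530,73),(532,159),(451,172)],0:[(541,70),(636,57),(634,145),(540,157)]}
for k,v in S.items():
  q=np.array([ray(m,x/1.55,y/1.55,48)[:2] for x,y in v]);print(k,q.mean(0),[np.linalg.norm(q[i]-q[i-1]).round(1) for i in range(4)])
R,t=P(m)
print("door top edge", ray(m,165/1.55,51/1.55,110),ray(m,170/1.55,76/1.55,110))
E
python3 - <<'E'
import sys;sys.path.insert(0,'.')
import cv2
im=cv2.imread("pics/w5.png")
cv2.imwrite("pics/w5c.png",cv2.resize(im[0:150,90:430],None,fx=2.35,fy=4,interpolation=cv2.INTER_CUBIC))
E
```

```text
3 [444.9 273.5] [np.float64(53.0), np.float64(56.3), np.float64(52.0), np.float64(54.1)]
2 [505.7 281.6] [np.float64(53.9), np.float64(52.1), np.float64(51.5), np.float64(53.9)]
1 [564.1 289.5] [np.float64(52.0), np.float64(52.8), np.float64(51.8), np.float64(53.7)]
0 [626.  298.6] [np.float64(52.1), np.float64(58.5), np.float64(52.2), np.float64(61.1)]
door top edge [388.8 320.1 110. ] [389.6 308.8 110. ]
```

View pics/w5c.png

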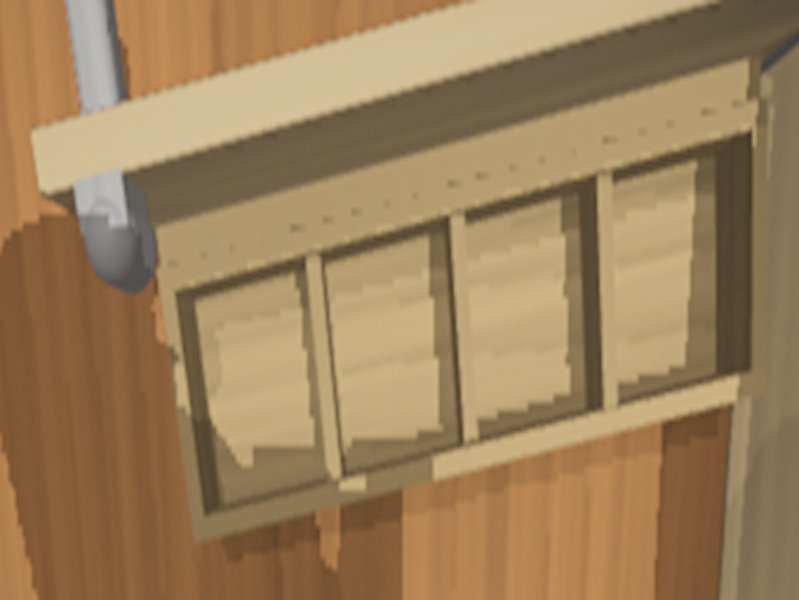

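>>> {"fn": "drive_tool", "kwargs": {
  "deltas": [
    {"hand": 1, "tx": 0.05, "ty": -0.57, "tz": 0, "wx": 0, "wy": 0, "wz": 0},
    {"hand": 1, "tx": 0.05, "ty": -0.57, "tz": 0, "wx": 0, "wy": 0, "wz": 0},
    {"hand": 1, "tx": 0.05, "ty": -0.57, "tz": 0, "wx": 0, "wy": 0, "wz": 0},
    {"hand": 1, "tx": 0, "ty": -0.57, "tz": 0, "wx": 0, "wy": 0, "wz": 0},
    {"hand": 1, "tx": 0, "ty": 0, "tz": 0.4, "wx": 0, "wy": 0, "wz": 0},
    {"hand": 1, "tx": 0, "ty": 0, "tz": 0.4, "wx": 0, "wy": 0, "wz": 0},
    {"hand": 1, "tx": 0, "ty": 0, "tz": 0.4, "wx": 0, "wy": 0, "wz": 0},
    {"hand": 1, "tx": 0, "ty": 0, "tz": 0.4, "wx": 0, "wy": 0, "wz": 0},
    {"hand": 1, "tx": 0, "ty": 0, "tz": 0.4, "wx": 0, "wy": 0, "wz": 0},
    {"hand": 1, "tx": 0, "ty": 0, "tz": 0, "wx": 0, "wy": 0, "wz": 0},
    {"hand": 1, "tx": 0, "ty": 0, "tz": 0, "wx": 0, "wy": 0, "wz": 0},
    {"hand": 1, "tx": 0, "ty": 0, "tz": 0, "wx": 0, "wy": 0, "wz": 0}
  ]
}}

```text
time: 10.05
tool_pos: [506.1, 282.1, 139.7]
tcp_rot: [-3.141, -0.001, -0.001]
contact_force: [0.1, 1.1, -2.5]
grip_width: 25.4
```

```bash
python3 - <<'E'
from h import *
snap("wrist","w6",None,1.55);m,_=snap("side","s6",(150,150,310,320),4)
o=get_obs();p=o['tool_pos'];print(p,o['contact_force'])
E
```

```text
[506.2219021  282.19243194 140.01096215] [ 1.02075688  0.24113885 -2.93050495]
```

View pics/w6.png

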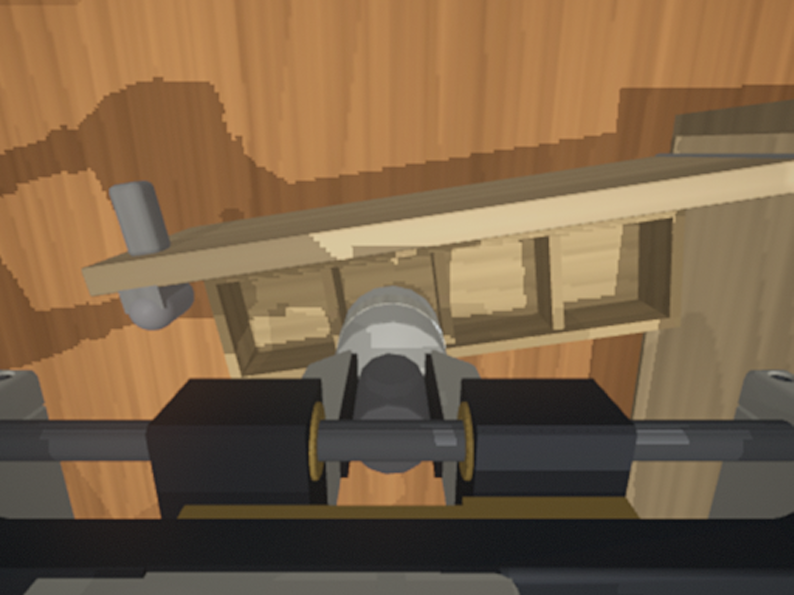

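View pics/s6.png

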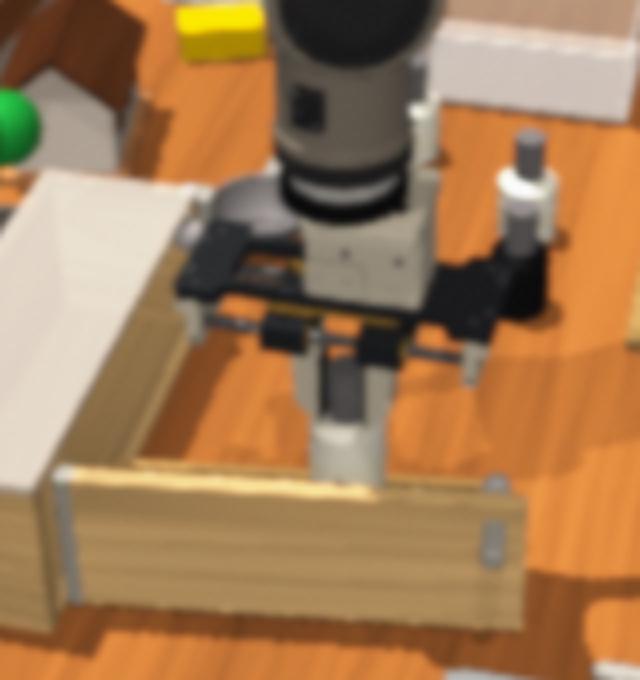

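>>> {"fn": "drive_tool", "kwargs": {
  "deltas": [
    {"hand": 1, "tx": 0, "ty": 0, "tz": 0.25, "wx": 0, "wy": 0, "wz": 0},
    {"hand": 1, "tx": 0, "ty": 0, "tz": 0.25, "wx": 0, "wy": 0, "wz": 0},
    {"hand": 1, "tx": 0, "ty": 0, "tz": 0.25, "wx": 0, "wy": 0, "wz": 0},
    {"hand": 1, "tx": 0, "ty": 0, "tz": 0.1, "wx": 0, "wy": 0, "wz": 0},
    {"hand": 1, "tx": 0, "ty": 0, "tz": 0, "wx": 0, "wy": 0, "wz": 0}
  ]
}}

```text
time: 10.57
tool_pos: [504.5, 281.7, 102.8]
tcp_rot: [3.14, 0.003, -0.001]
contact_force: [0.1, 0.1, -3.1]
grip_width: 25.6
```

>>> {"fn": "drive_tool", "kwargs": {
  "deltas": [
    {"hand": 1, "tx": 0, "ty": 0, "tz": 0.15, "wx": 0, "wy": 0, "wz": 0},
    {"hand": 1, "tx": 0, "ty": 0, "tz": 0.15, "wx": 0, "wy": 0, "wz": 0},
    {"hand": 1, "tx": 0, "ty": 0, "tz": 0.1, "wx": 0, "wy": 0, "wz": 0},
    {"hand": 1, "tx": 0, "ty": 0, "tz": 0, "wx": 0, "wy": 0, "wz": 0},
    {"hand": 1, "tx": 0, "ty": 0, "tz": 0, "wx": 0, "wy": 0, "wz": 0},
    {"hand": 1, "tx": 0, "ty": 0, "tz": 0, "wx": 0, "wy": 0, "wz": 0}
  ]
}}

```text
time: 11.07
tool_pos: [505.7, 282.0, 88.9]
tcp_rot: [-3.142, -0.0, -0.001]
contact_force: [0.8, 0.6, -3.0]
grip_width: 25.6
```

>>> {"fn": "drive_tool", "kwargs": {
  "deltas": [
    {"hand": 1, "tx": 0, "ty": 0, "tz": 0.05, "wx": 0, "wy": 0, "wz": 0},
    {"hand": 1, "tx": 0, "ty": 0, "tz": 0.03, "wx": 0, "wy": 0, "wz": 0},
    {"hand": 1, "tx": 0, "ty": 0, "tz": 0, "wx": 0, "wy": 0, "wz": 0},
    {"hand": 0.1, "tx": 0, "ty": 0, "tz": 0, "wx": 0, "wy": 0, "wz": 0},
    {"hand": 0.1, "tx": 0, "ty": 0, "tz": 0, "wx": 0, "wy": 0, "wz": 0},
    {"hand": 0.1, "tx": 0, "ty": 0, "tz": 0, "wx": 0, "wy": 0, "wz": 0},
    {"hand": 0.1, "tx": 0, "ty": 0, "tz": -0.2, "wx": 0, "wy": 0, "wz": 0},
    {"hand": 0.1, "tx": 0, "ty": 0, "tz": -0.5, "wx": 0, "wy": 0, "wz": 0},
    {"hand": 0.1, "tx": 0, "ty": 0, "tz": -0.5, "wx": 0, "wy": 0, "wz": 0},
    {"hand": 0.1, "tx": 0, "ty": 0, "tz": -0.6, "wx": 0, "wy": 0, "wz": 0},
    {"hand": 0.1, "tx": 0, "ty": 0, "tz": -0.6, "wx": 0, "wy": 0, "wz": 0},
    {"hand": 0.1, "tx": 0, "ty": 0, "tz": -0.6, "wx": 0, "wy": 0, "wz": 0},
    {"hand": 0.1, "tx": 0, "ty": 0, "tz": -0.3, "wx": 0, "wy": 0, "wz": 0},
    {"hand": 0.1, "tx": 0, "ty": 0.5, "tz": 0, "wx": 0, "wy": 0, "wz": 0},
    {"hand": 0.1, "tx": 0, "ty": 0.5, "tz": 0, "wx": 0, "wy": 0, "wz": 0},
    {"hand": 0.1, "tx": 0, "ty": 0.5, "tz": 0, "wx": 0, "wy": 0, "wz": 0},
    {"hand": 0.1, "tx": 0, "ty": 0.5, "tz": 0, "wx": 0, "wy": 0, "wz": 0},
    {"hand": -0.3, "tx": 0, "ty": 0, "tz": 0, "wx": 0, "wy": 0, "wz": 0},
    {"hand": -0.3, "tx": 0, "ty": 0, "tz": 0, "wx": 0, "wy": 0, "wz": 0}
  ]
}}

```text
time: 12.65
tool_pos: [505.7, 201.4, 218.4]
tcp_rot: [-3.141, -0.001, -0.002]
contact_force: [-0.5, -0.6, 0.3]
grip_width: 50.4
```

```bash
python3 weigh.py w7 6;python3 - <<'E'
from h import *
cv2.imwrite("pics/w7b.png",cv2.resize(cv2.imread("pics/w7.png"),None,fx=1.55,fy=1.55))
snap("top","t7",(250,120,450,300),3.3)
E
```

```text
F [-0.154  0.038  0.133] sd [0.312 0.578 0.709] half 0.5369370469655039 -0.2700491394256275 M [-0.016 -0.107 -0.001]
tau [ -0.386 -45.7   -24.03    0.056   0.023  -0.003] [0.227 0.027 0.079 0.026 0.006 0.013]
[505.361 202.711 217.476] [-3.142 -0.     0.   ] [0.241 0.397 1.507 0.    1.237 0.24 ] 12.95 59.438128656771184
```

View pics/w7b.png

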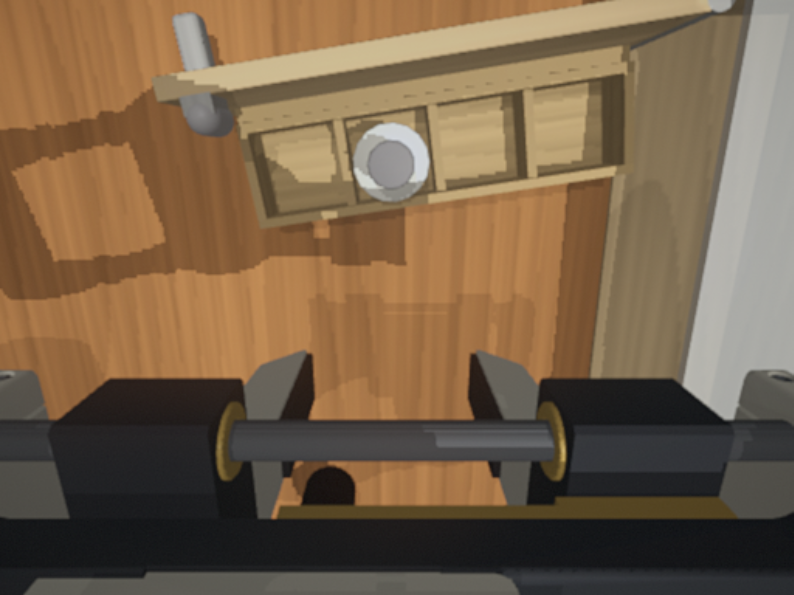

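View pics/t7.png

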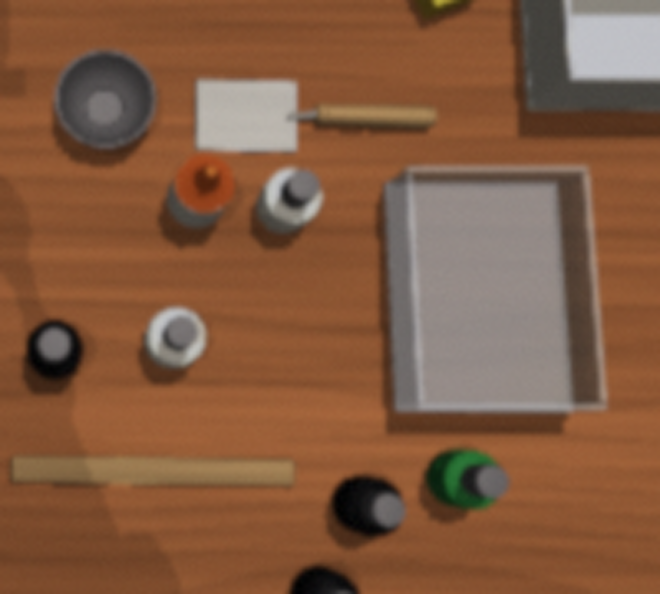

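>>> {"fn": "drive_tool", "kwargs": {
  "deltas": [
    {"hand": -0.3, "tx": -0.1, "ty": 0.67, "tz": 0, "wx": 0, "wy": 0, "wz": 0},
    {"hand": -0.3, "tx": -0.1, "ty": 0.67, "tz": 0, "wx": 0, "wy": 0, "wz": 0},
    {"hand": -0.3, "tx": -0.1, "ty": 0.67, "tz": 0, "wx": 0, "wy": 0, "wz": 0},
    {"hand": -0.3, "tx": -0.1, "ty": 0.67, "tz": 0, "wx": 0, "wy": 0, "wz": 0},
    {"hand": -0.3, "tx": -0.1, "ty": 0.67, "tz": 0, "wx": 0, "wy": 0, "wz": 0},
    {"hand": -0.3, "tx": -0.1, "ty": 0.67, "tz": 0, "wx": 0, "wy": 0, "wz": 0},
    {"hand": -0.3, "tx": -0.1, "ty": 0.67, "tz": 0, "wx": 0, "wy": 0, "wz": 0},
    {"hand": -0.3, "tx": -0.1, "ty": 0.67, "tz": 0, "wx": 0, "wy": 0, "wz": 0},
    {"hand": -0.3, "tx": -0.1, "ty": 0.67, "tz": 0, "wx": 0, "wy": 0, "wz": 0},
    {"hand": -0.3, "tx": -0.1, "ty": 0.67, "tz": 0, "wx": 0, "wy": 0, "wz": 0},
    {"hand": -0.3, "tx": -0.1, "ty": 0.67, "tz": 0, "wx": 0, "wy": 0, "wz": 0},
    {"hand": -0.3, "tx": -0.1, "ty": 0.67, "tz": 0, "wx": 0, "wy": 0, "wz": 0},
    {"hand": -0.3, "tx": 0, "ty": 0, "tz": 0.44, "wx": 0, "wy": 0, "wz": 0},
    {"hand": -0.3, "tx": 0, "ty": 0, "tz": 0.44, "wx": 0, "wy": 0, "wz": 0},
    {"hand": -0.3, "tx": 0, "ty": 0, "tz": 0.44, "wx": 0, "wy": 0, "wz": 0},
    {"hand": -0.3, "tx": 0, "ty": 0, "tz": 0.44, "wx": 0, "wy": 0, "wz": 0},
    {"hand": -0.3, "tx": 0, "ty": 0, "tz": 0.44, "wx": 0, "wy": 0, "wz": 0},
    {"hand": -0.3, "tx": 0, "ty": 0, "tz": 0, "wx": 0, "wy": 0, "wz": 0},
    {"hand": -0.3, "tx": 0, "ty": 0, "tz": 0, "wx": 0, "wy": 0, "wz": 0},
    {"hand": -0.3, "tx": 0, "ty": 0, "tz": 0, "wx": 0, "wy": 0, "wz": 0}
  ]
}}

```text
time: 14.67
tool_pos: [457.9, -119.6, 130.3]
tcp_rot: [3.141, -0.001, -0.0]
contact_force: [0.7, -0.2, -0.7]
grip_width: 59.8
```

```bash
python3 weigh.py w8 20;python3 - <<'E'
from h import *
m=camera_model("wrist");p=get_obs()['tool_pos'];print("tcp-centred cap at",proj(m,(p[0],p[1],94)))
E
```

```text
F [-0.161  0.035  0.044] sd [0.536 0.557 0.49 ] half -0.06449735544070506 0.15269119762715766 M [-0.022 -0.101 -0.019]
tau [  0.005 -39.983 -19.588   0.048   0.068   0.   ] [0.005 0.169 0.07  0.    0.004 0.   ]
[ 457.254 -119.592  129.508] [ 3.141  0.    -0.001] [-0.418  0.376  1.82  -0.     0.945 -0.418] 15.6667 59.3815089615474
tcp-centred cap at [251.22754048 228.13113701]
```

View pics/w8.png

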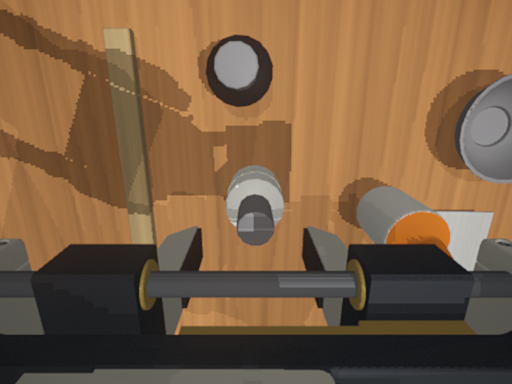

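>>> {"fn": "drive_tool", "kwargs": {
  "deltas": [
    {"hand": -0.3, "tx": 0.07, "ty": 0, "tz": 0.29, "wx": 0, "wy": 0, "wz": 0},
    {"hand": -0.3, "tx": 0.02, "ty": 0, "tz": 0.29, "wx": 0, "wy": 0, "wz": 0},
    {"hand": -0.3, "tx": 0, "ty": 0, "tz": 0.29, "wx": 0, "wy": 0, "wz": 0},
    {"hand": -0.3, "tx": 0, "ty": 0, "tz": 0.29, "wx": 0, "wy": 0, "wz": 0},
    {"hand": -0.3, "tx": 0, "ty": 0, "tz": 0.29, "wx": 0, "wy": 0, "wz": 0},
    {"hand": -0.3, "tx": 0, "ty": 0, "tz": 0, "wx": 0, "wy": 0, "wz": 0},
    {"hand": 1, "tx": 0, "ty": 0, "tz": 0, "wx": 0, "wy": 0, "wz": 0},
    {"hand": 1, "tx": 0, "ty": 0, "tz": 0, "wx": 0, "wy": 0, "wz": 0},
    {"hand": 1, "tx": 0, "ty": 0, "tz": 0, "wx": 0, "wy": 0, "wz": 0},
    {"hand": 1, "tx": 0, "ty": 0, "tz": 0, "wx": 0, "wy": 0, "wz": 0},
    {"hand": 1, "tx": 0, "ty": 0, "tz": 0, "wx": 0, "wy": 0, "wz": 0},
    {"hand": 1, "tx": 0, "ty": 0, "tz": 0, "wx": 0, "wy": 0, "wz": 0}
  ]
}}

```text
time: 16.67
tool_pos: [460.9, -119.6, 71.8]
tcp_rot: [3.141, -0.0, -0.001]
contact_force: [0.4, -0.1, -1.9]
grip_width: 25.1
```

>>> {"fn": "drive_tool", "kwargs": {
  "deltas": [
    {"hand": 1, "tx": 0, "ty": 0, "tz": -0.3, "wx": 0, "wy": 0, "wz": 0},
    {"hand": 1, "tx": 0, "ty": 0, "tz": -0.3, "wx": 0, "wy": 0, "wz": 0},
    {"hand": 1, "tx": 0, "ty": 0, "tz": -0.3, "wx": 0, "wy": 0, "wz": 0},
    {"hand": 1, "tx": 0, "ty": 0, "tz": -0.3, "wx": 0, "wy": 0, "wz": 0},
    {"hand": 1, "tx": 0, "ty": 0, "tz": -0.3, "wx": 0, "wy": 0, "wz": 0},
    {"hand": 1, "tx": 0, "ty": 0, "tz": 0, "wx": 0, "wy": 0, "wz": 0},
    {"hand": 1, "tx": 0, "ty": 0, "tz": 0, "wx": 0, "wy": 0, "wz": 0},
    {"hand": 1, "tx": 0, "ty": 0, "tz": 0, "wx": 0, "wy": 0, "wz": 0},
    {"hand": 1, "tx": 0, "ty": 0, "tz": 0, "wx": 0, "wy": 0, "wz": 0}
  ]
}}

```text
time: 17.42
tool_pos: [460.3, -119.4, 130.6]
tcp_rot: [-3.141, 0.002, -0.001]
contact_force: [0.5, -0.2, -1.5]
grip_width: 25.5
```

```bash
python3 weigh.py w9 24
```

```text
F [ 0.068  0.041 -2.1  ] sd [0.387 0.416 0.472] half -2.1794352124097696 -2.021266818533663 M [-0.017 -0.092  0.013]
tau [  0.001 -41.257 -20.28    0.046   0.067  -0.   ] [0.003 0.055 0.024 0.    0.002 0.   ]
[ 460.849 -119.593  131.534] [ 3.141 -0.    -0.001] [-0.415  0.379  1.809 -0.     0.954 -0.414] 18.6167 25.2332454726387
```

View pics/w9.png

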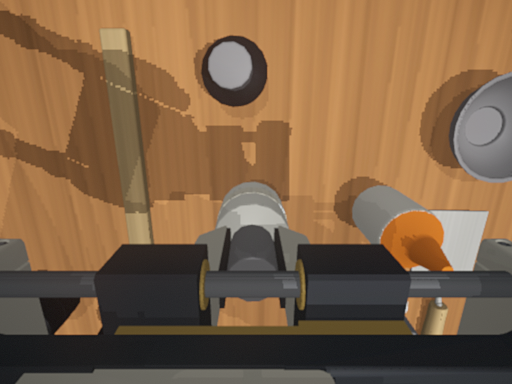

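```bash
cat > w2.py <<'E'
from h import *
import sys
n=int(sys.argv[1]);F=[];T=[]
for i in range(n):
  capture("wrist");o=get_obs();F.append(o['contact_force'][2]);T.append(o['tau'][1:3])
F=np.array(F);f=F-F.mean();print("Fz",F.mean(),"sd",F.std(),"se",F.std()/n**.5,"ac1",(f[1:]*f[:-1]).mean()/f.var(),"blocks",[x.mean().round(2) for x in np.array_split(F,5)],"tau",np.mean(T,0),np.std(T,0),o['tool_pos'],o['time'],o['grip_width'])
E
python3 w2.py 160
```

```text
Fz -1.9974441134006127 sd 0.5512888217865973 se 0.04358320813590759 ac1 0.0010753418380509941 blocks [np.float64(-1.89), np.float64(-2.21), np.float64(-2.01), np.float64(-1.85), np.float64(-2.03)] tau [-41.25752371 -20.29771646] [0.00039363 0.00015122] [ 460.86281522 -119.57599343  131.52359327] 26.6167 25.138090486640905
```

```bash
python3 -c "
from plant import *
o=get_obs();print(repr(o['joint_positions']),repr(o['tau']),o['tool_pos'],o['tcp_rot'])"
```

```text
array([-4.14975100e-01,  3.78918899e-01,  1.80897936e+00, -9.03234303e-05,
        9.53604333e-01, -4.14343067e-01]) array([ 3.38219138e-05, -4.12575138e+01, -2.02978367e+01,  4.55220218e-02,
        6.66418718e-02, -6.15508702e-05]) [ 460.86281522 -119.57599343  131.52359327] [ 3.14148897e+00 -5.27775902e-05 -5.79759898e-04]
```

>>> {"fn": "drive_tool", "kwargs": {
  "deltas": [
    {"hand": 1, "tx": 0, "ty": 0, "tz": 0.3, "wx": 0, "wy": 0, "wz": 0},
    {"hand": 1, "tx": 0, "ty": 0, "tz": 0.3, "wx": 0, "wy": 0, "wz": 0},
    {"hand": 1, "tx": 0, "ty": 0, "tz": 0.3, "wx": 0, "wy": 0, "wz": 0},
    {"hand": 1, "tx": 0, "ty": 0, "tz": 0.3, "wx": 0, "wy": 0, "wz": 0},
    {"hand": 1, "tx": 0, "ty": 0, "tz": 0.3, "wx": 0, "wy": 0, "wz": 0},
    {"hand": 1, "tx": 0, "ty": 0, "tz": 0, "wx": 0, "wy": 0, "wz": 0},
    {"hand": 1, "tx": 0, "ty": 0, "tz": 0, "wx": 0, "wy": 0, "wz": 0},
    {"hand": -0.3, "tx": 0, "ty": 0, "tz": 0, "wx": 0, "wy": 0, "wz": 0},
    {"hand": -0.3, "tx": 0, "ty": 0, "tz": 0, "wx": 0, "wy": 0, "wz": 0},
    {"hand": -0.3, "tx": 0, "ty": 0, "tz": 0, "wx": 0, "wy": 0, "wz": 0},
    {"hand": -0.3, "tx": 0, "ty": 0, "tz": -0.3, "wx": 0, "wy": 0, "wz": 0},
    {"hand": -0.3, "tx": 0, "ty": 0, "tz": -0.3, "wx": 0, "wy": 0, "wz": 0},
    {"hand": -0.3, "tx": 0, "ty": 0, "tz": -0.3, "wx": 0, "wy": 0, "wz": 0},
    {"hand": -0.3, "tx": 0, "ty": 0, "tz": -0.3, "wx": 0, "wy": 0, "wz": 0},
    {"hand": -0.3, "tx": 0, "ty": 0, "tz": -0.3, "wx": 0, "wy": 0, "wz": 0},
    {"hand": -0.3, "tx": 0, "ty": 0, "tz": 0, "wx": 0, "wy": 0, "wz": 0},
    {"hand": -0.3, "tx": 0, "ty": 0, "tz": 0, "wx": 0, "wy": 0, "wz": 0},
    {"hand": -0.3, "tx": 0, "ty": 0, "tz": 0, "wx": 0, "wy": 0, "wz": 0},
    {"hand": -0.3, "tx": 0, "ty": 0, "tz": 0, "wx": 0, "wy": 0, "wz": 0},
    {"hand": -0.3, "tx": 0, "ty": 0, "tz": 0, "wx": 0, "wy": 0, "wz": 0}
  ]
}}

```text
time: 28.28
tool_pos: [460.5, -119.4, 130.8]
tcp_rot: [-3.141, 0.001, -0.001]
contact_force: [-0.6, -0.2, 0.2]
grip_width: 59.6
```

```bash
python3 w2.py 120;python3 -c "
from plant import *
o=get_obs();print(repr(o['joint_positions']),repr(o['tau']),o['tool_pos'],o['tcp_rot'])
from h import *
snap('wrist','w10')"
```

```text
Fz -0.09460140386713671 sd 0.5690591763539796 se 0.05194775790739751 ac1 0.0532634280888204 blocks [np.float64(-0.03), np.float64(0.05), np.float64(-0.17), np.float64(-0.18), np.float64(-0.14)] tau [-40.32343477 -19.73417318] [0.01321591 0.00978886] [ 460.82989633 -119.58657241  131.50846723] 34.2833 59.97449167130222
array([-4.15027164e-01,  3.78939976e-01,  1.80899783e+00, -8.42185320e-05,
        9.53662005e-01, -4.14395779e-01]) array([-1.67881281e-04, -4.03248310e+01, -1.97368723e+01,  4.82510123e-02,
        6.66821958e-02, -3.28922272e-05]) [ 460.82989633 -119.58657241  131.50846723] [ 3.14153267e+00  3.42097710e-05 -5.82648255e-04]
```

View pics/w10.png

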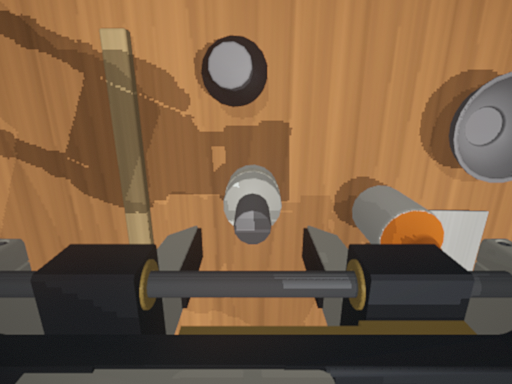

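```bash
python3 - <<'E'
import numpy as np
from scipy.optimize import least_squares
D=[((0.34269033,1.52504024),(198.94466971,-485.42139271,240.05365135)),
((.378919,1.808979),(460.8628,-119.576,131.5236)),
((.415,1.750),(448.013,-218.784,130.719)),
((.378,1.533),(499.518,190.306,218.783)),
((.397,1.507),(505.361,202.711,217.476)),
((.376,1.820),(457.254,-119.592,129.508))]
def f(p,a=None):
    A,h,L1,L2,ph=p;r=[]
    for (q2,q3),t in D:
        r+= [A+L1*np.sin(q2)+L2*np.sin(q2+q3+ph)-np.hypot(t[0],t[1]), h+L1*np.cos(q2)+L2*np.cos(q2+q3+ph)-t[2]]
    return np.array(r)
for A0 in (0,50):
    s=least_squares(f,[A0,100,400,400,0],x_scale=[50,100,400,400,1]);print(s.x,np.abs(s.fun).max(),np.sqrt(np.diag(np.linalg.inv(s.jac.T@s.jac))))
p=s.x;q2,q3=.378919,1.808979
print("r2",476.1-p[0],"r3",p[3]*np.sin(q2+q3+p[4]))
E
```

```text
[ 5.08727971e+00 -8.43915601e+01  5.06353840e+02  3.81241476e+02
  1.14560566e-01] 0.1897404484329286 [7.60903607e+00 1.79374490e+01 2.03485176e+01 2.82910229e+00
 8.10796527e-03]
[ 5.08727990e+00 -8.43915596e+01  5.06353840e+02  3.81241476e+02
  1.14560566e-01] 0.18974045332836909 [7.60912182e+00 1.79376449e+01 2.03487382e+01 2.82910188e+00
 8.10797024e-03]
r2 471.0127200990806 r3 283.6683920254974
```

>>> {"fn": "drive_tool", "kwargs": {
  "deltas": [
    {"hand": -0.3, "tx": 0, "ty": 0, "tz": -0.625, "wx": 0, "wy": 0, "wz": 0},
    {"hand": -0.3, "tx": 0, "ty": 0, "tz": -0.625, "wx": 0, "wy": 0, "wz": 0},
    {"hand": -0.3, "tx": 0, "ty": 0, "tz": -0.625, "wx": 0, "wy": 0, "wz": 0},
    {"hand": -0.3, "tx": 0, "ty": 0, "tz": -0.625, "wx": 0, "wy": 0, "wz": 0},
    {"hand": -0.3, "tx": 0.5, "ty": 0, "tz": 0, "wx": 0, "wy": 0, "wz": 0},
    {"hand": -0.3, "tx": 0.5, "ty": 0, "tz": 0, "wx": 0, "wy": 0, "wz": 0},
    {"hand": -0.3, "tx": 0.5, "ty": 0, "tz": 0, "wx": 0, "wy": 0, "wz": 0},
    {"hand": -0.3, "tx": 0.5, "ty": 0, "tz": 0, "wx": 0, "wy": 0, "wz": 0},
    {"hand": -0.3, "tx": 0.5, "ty": 0, "tz": 0, "wx": 0, "wy": 0, "wz": 0},
    {"hand": -0.3, "tx": 0.5, "ty": 0, "tz": 0, "wx": 0, "wy": 0, "wz": 0},
    {"hand": -0.3, "tx": 0.5, "ty": 0, "tz": 0, "wx": 0, "wy": 0, "wz": 0},
    {"hand": -0.3, "tx": 0.5, "ty": 0, "tz": 0, "wx": 0, "wy": 0, "wz": 0},
    {"hand": -0.3, "tx": 0.5, "ty": 0, "tz": 0, "wx": 0, "wy": 0, "wz": 0},
    {"hand": -0.3, "tx": 0.5, "ty": 0, "tz": 0, "wx": 0, "wy": 0, "wz": 0},
    {"hand": -0.3, "tx": 0, "ty": 0, "tz": 0, "wx": 0, "wy": 0, "wz": 0},
    {"hand": -0.3, "tx": 0, "ty": 0, "tz": 0, "wx": 0, "wy": 0, "wz": 0}
  ]
}}

```text
time: 35.67
tool_pos: [661.0, -119.6, 230.4]
tcp_rot: [-3.141, 0.001, -0.0]
contact_force: [-0.1, 0.9, -0.3]
grip_width: 59.2
```

```bash
cat > rec.py <<'E'
from plant import *
import numpy as np,sys
Q=[];T=[];X=[]
for i in range(int(sys.argv[1])):
  capture("wrist");o=get_obs();Q.append(o['joint_positions']);T.append(o['tau']);X.append(o['tool_pos'])
h=len(Q)//2
r=lambda a:[float(round(x,5)) for x in np.mean(a[h:],0)]
print("q",r(Q)[1:5],"tau",r(T)[1:3],np.std(T[h:],0)[1:3].round(4),"pos",r(X),"t",o['time'])
E
python3 rec.py 50
```

```text
q [0.62775, 1.07759, -8e-05, 1.43621] tau [-58.54225, -25.85892] [0.0013 0.0004] pos [660.85568, -119.69917, 231.51576] t 38.1667
```

Now back, grip the jar, and go to the same far pose loaded.

>>> {"fn": "drive_tool", "kwargs": {
  "deltas": [
    {"hand": -0.3, "tx": -0.5, "ty": 0, "tz": 0, "wx": 0, "wy": 0, "wz": 0},
    {"hand": -0.3, "tx": -0.5, "ty": 0, "tz": 0, "wx": 0, "wy": 0, "wz": 0},
    {"hand": -0.3, "tx": -0.5, "ty": 0, "tz": 0, "wx": 0, "wy": 0, "wz": 0},
    {"hand": -0.3, "tx": -0.5, "ty": 0, "tz": 0, "wx": 0, "wy": 0, "wz": 0},
    {"hand": -0.3, "tx": -0.5, "ty": 0, "tz": 0, "wx": 0, "wy": 0, "wz": 0},
    {"hand": -0.3, "tx": -0.5, "ty": 0, "tz": 0, "wx": 0, "wy": 0, "wz": 0},
    {"hand": -0.3, "tx": -0.5, "ty": 0, "tz": 0, "wx": 0, "wy": 0, "wz": 0},
    {"hand": -0.3, "tx": -0.5, "ty": 0, "tz": 0, "wx": 0, "wy": 0, "wz": 0},
    {"hand": -0.3, "tx": -0.5, "ty": 0, "tz": 0, "wx": 0, "wy": 0, "wz": 0},
    {"hand": -0.3, "tx": -0.5, "ty": 0, "tz": 0, "wx": 0, "wy": 0, "wz": 0},
    {"hand": -0.3, "tx": 0, "ty": 0, "tz": 0.5, "wx": 0, "wy": 0, "wz": 0},
    {"hand": -0.3, "tx": 0, "ty": 0, "tz": 0.5, "wx": 0, "wy": 0, "wz": 0},
    {"hand": -0.3, "tx": 0, "ty": 0, "tz": 0.5, "wx": 0, "wy": 0, "wz": 0},
    {"hand": -0.3, "tx": 0, "ty": 0, "tz": 0.5, "wx": 0, "wy": 0, "wz": 0},
    {"hand": -0.3, "tx": 0, "ty": 0, "tz": 0.5, "wx": 0, "wy": 0, "wz": 0},
    {"hand": -0.3, "tx": 0, "ty": 0, "tz": 0.5, "wx": 0, "wy": 0, "wz": 0},
    {"hand": -0.3, "tx": 0, "ty": 0, "tz": 0.5, "wx": 0, "wy": 0, "wz": 0},
    {"hand": -0.3, "tx": 0, "ty": 0, "tz": 0.5, "wx": 0, "wy": 0, "wz": 0},
    {"hand": -0.3, "tx": 0, "ty": 0, "tz": 0, "wx": 0, "wy": 0, "wz": 0},
    {"hand": -0.3, "tx": 0, "ty": 0, "tz": 0, "wx": 0, "wy": 0, "wz": 0}
  ]
}}

```text
time: 39.83
tool_pos: [460.5, -119.4, 71.2]
tcp_rot: [-3.141, 0.002, -0.001]
contact_force: [1.0, 0.9, 1.0]
grip_width: 59.5
```

>>> {"fn": "drive_tool", "kwargs": {
  "deltas": [
    {"hand": 1, "tx": 0, "ty": 0, "tz": 0, "wx": 0, "wy": 0, "wz": 0},
    {"hand": 1, "tx": 0, "ty": 0, "tz": 0, "wx": 0, "wy": 0, "wz": 0},
    {"hand": 1, "tx": 0, "ty": 0, "tz": 0, "wx": 0, "wy": 0, "wz": 0},
    {"hand": 1, "tx": 0, "ty": 0, "tz": 0, "wx": 0, "wy": 0, "wz": 0},
    {"hand": 1, "tx": 0, "ty": 0, "tz": 0, "wx": 0, "wy": 0, "wz": 0},
    {"hand": 1, "tx": 0, "ty": 0, "tz": 0, "wx": 0, "wy": 0, "wz": 0},
    {"hand": 1, "tx": 0, "ty": 0, "tz": -0.5, "wx": 0, "wy": 0, "wz": 0},
    {"hand": 1, "tx": 0, "ty": 0, "tz": -0.5, "wx": 0, "wy": 0, "wz": 0},
    {"hand": 1, "tx": 0, "ty": 0, "tz": -0.5, "wx": 0, "wy": 0, "wz": 0},
    {"hand": 1, "tx": 0, "ty": 0, "tz": -0.5, "wx": 0, "wy": 0, "wz": 0},
    {"hand": 1, "tx": 0, "ty": 0, "tz": -0.5, "wx": 0, "wy": 0, "wz": 0},
    {"hand": 1, "tx": 0, "ty": 0, "tz": -0.5, "wx": 0, "wy": 0, "wz": 0},
    {"hand": 1, "tx": 0, "ty": 0, "tz": -0.5, "wx": 0, "wy": 0, "wz": 0},
    {"hand": 1, "tx": 0, "ty": 0, "tz": -0.5, "wx": 0, "wy": 0, "wz": 0},
    {"hand": 1, "tx": 0, "ty": 0, "tz": 0, "wx": 0, "wy": 0, "wz": 0}
  ]
}}

```text
time: 41.08
tool_pos: [462.3, -120.2, 234.9]
tcp_rot: [3.139, -0.006, -0.0]
contact_force: [1.3, -0.6, -1.9]
grip_width: 25.7
```

>>> {"fn": "drive_tool", "kwargs": {
  "deltas": [
    {"hand": 1, "tx": 0.5, "ty": 0, "tz": 0, "wx": 0, "wy": 0, "wz": 0},
    {"hand": 1, "tx": 0.5, "ty": 0, "tz": 0, "wx": 0, "wy": 0, "wz": 0},
    {"hand": 1, "tx": 0.5, "ty": 0, "tz": 0, "wx": 0, "wy": 0, "wz": 0},
    {"hand": 1, "tx": 0.5, "ty": 0, "tz": 0, "wx": 0, "wy": 0, "wz": 0},
    {"hand": 1, "tx": 0.5, "ty": 0, "tz": 0, "wx": 0, "wy": 0, "wz": 0},
    {"hand": 1, "tx": 0.5, "ty": 0, "tz": 0, "wx": 0, "wy": 0, "wz": 0},
    {"hand": 1, "tx": 0.5, "ty": 0, "tz": 0, "wx": 0, "wy": 0, "wz": 0},
    {"hand": 1, "tx": 0.5, "ty": 0, "tz": 0, "wx": 0, "wy": 0, "wz": 0},
    {"hand": 1, "tx": 0.5, "ty": 0, "tz": 0, "wx": 0, "wy": 0, "wz": 0},
    {"hand": 1, "tx": 0.5, "ty": 0, "tz": 0, "wx": 0, "wy": 0, "wz": 0},
    {"hand": 1, "tx": 0, "ty": 0, "tz": 0, "wx": 0, "wy": 0, "wz": 0},
    {"hand": 1, "tx": 0, "ty": 0, "tz": 0, "wx": 0, "wy": 0, "wz": 0}
  ]
}}

```text
time: 42.08
tool_pos: [660.6, -119.4, 228.9]
tcp_rot: [-3.141, 0.003, -0.0]
contact_force: [-0.2, -0.7, -2.0]
grip_width: 25.8
```

```bash
python3 rec.py 50
```

```text
q [0.62774, 1.07759, -9e-05, 1.43621] tau [-59.86685, -26.5935] [0.0013 0.0004] pos [660.85475, -119.70282, 231.51926] t 44.5833
```

```bash
python3 - <<'E'
import numpy as np
from scipy.optimize import least_squares
D=[((0.342690334,1.52504024),(198.94466971,-485.42139271,240.05365135)),
((.378918899,1.80897936),(460.86281522,-119.57599343,131.52359327)),
((.378939976,1.80899783),(460.82989633,-119.58657241,131.50846723)),
((.62775,1.07759),(660.85568,-119.69917,231.51576)),
((.62774,1.07759),(660.85475,-119.70282,231.51926))]
def f(p,A=None):
    if A is None: A,*p=p
    h,L1,L2,ph=p;r=[]
    for (q2,q3),t in D:
        r+= [A+L1*np.sin(q2)+L2*np.sin(q2+q3+ph)-np.hypot(t[0],t[1]), h+L1*np.cos(q2)+L2*np.cos(q2+q3+ph)-t[2]]
    return np.array(r)
s=least_squares(f,[0,-80,450,400,0.1],x_scale=[50,100,400,400,1]);print(s.x,s.fun.round(3))
for A in (0,5,10):
  s=least_squares(f,[-80,450,400,0.1],x_scale=[100,400,400,1],args=(A,));p=s.x;print(A,p,np.abs(s.fun).max().round(3))
  r3=[p[2]*np.sin(a+b+p[3]) for a,b in((.378919,1.80898),(.62774,1.07759))]
  print("  F2",.9327/(.4761-A/1e3),1.3246/(.6716-A/1e3),"F3",561.0/r3[0],734.6/r3[1])
E
python3 w2.py 20
```

```text
[ 5.92363011e+00 -8.36744017e+01  5.05303829e+02  3.80641655e+02
  1.14394872e-01] [ 0.002  0.003 -0.015 -0.     0.014 -0.     0.001 -0.003 -0.002  0.   ]
0 [-9.23161627e+01  5.12069507e+02  3.81980353e+02  1.04596339e-01] 0.942
  F2 1.959042218021424 1.9723049434187017 F3 1.9564307404472476 1.9794623362936026
5 [-8.50218509e+01  5.06358754e+02  3.80847977e+02  1.12862537e-01] 0.145
  F2 1.9798344300573125 1.9870987098709871 F3 1.9766954365483043 1.989425001143369
10 [-7.77275391e+01  5.00648000e+02  3.79741778e+02  1.21177465e-01] 0.651
  F2 2.0010727311735677 2.0021160822249096 F3 1.997384329703184 1.9994884577226222
Fz -1.9645025785909145 sd 0.5366588583413423 se 0.12000056879786714 ac1 -0.2516766725004311 blocks [np.float64(-1.87), np.float64(-2.16), np.float64(-1.76), np.float64(-2.22), np.float64(-1.82)] tau [-59.86774045 -26.59359866] [0.0002744 0.000106 ] [ 660.85383756 -119.72592861  231.52625102] 45.5833 25.58064929782156
```

>>> {"fn": "drive_tool", "kwargs": {
  "deltas": [
    {"hand": 1, "tx": 0.5, "ty": 0, "tz": -0.5, "wx": 0, "wy": 0, "wz": 0},
    {"hand": 1, "tx": 0.5, "ty": 0, "tz": -0.5, "wx": 0, "wy": 0, "wz": 0},
    {"hand": 1, "tx": 0, "ty": 0, "tz": 0, "wx": 0, "wy": 0, "wz": 0},
    {"hand": 1, "tx": -0.5, "ty": 0, "tz": 0.5, "wx": 0, "wy": 0, "wz": 0},
    {"hand": 1, "tx": -0.5, "ty": 0, "tz": 0.5, "wx": 0, "wy": 0, "wz": 0},
    {"hand": 1, "tx": 0, "ty": 0, "tz": 0, "wx": 0, "wy": 0, "wz": 0},
    {"hand": 1, "tx": 0, "ty": 0, "tz": 0, "wx": 0, "wy": 0, "wz": 0}
  ]
}}

```text
time: 46.17
tool_pos: [658.7, -119.3, 229.5]
tcp_rot: [-3.14, 0.005, -0.001]
contact_force: [0.6, 0.0, -1.4]
grip_width: 25.2
```

```bash
python3 rec.py 50
```

```text
q [0.62775, 1.07758, -9e-05, 1.43621] tau [-59.86783, -26.59363] [0.0004 0.0002] pos [660.85483, -119.69672, 231.51873] t 48.6667
```

>>> {"fn": "drive_tool", "kwargs": {
  "deltas": [
    {"hand": 1, "tx": -0.148, "ty": -0.64, "tz": 0, "wx": 0, "wy": 0, "wz": 0},
    {"hand": 1, "tx": -0.148, "ty": -0.64, "tz": 0, "wx": 0, "wy": 0, "wz": 0},
    {"hand": 1, "tx": -0.148, "ty": -0.64, "tz": 0, "wx": 0, "wy": 0, "wz": 0},
    {"hand": 1, "tx": -0.148, "ty": -0.64, "tz": 0, "wx": 0, "wy": 0, "wz": 0},
    {"hand": 1, "tx": -0.148, "ty": -0.64, "tz": 0, "wx": 0, "wy": 0, "wz": 0},
    {"hand": 1, "tx": -0.148, "ty": -0.64, "tz": 0, "wx": 0, "wy": 0, "wz": 0},
    {"hand": 1, "tx": -0.148, "ty": -0.64, "tz": 0, "wx": 0, "wy": 0, "wz": 0},
    {"hand": 1, "tx": -0.148, "ty": -0.64, "tz": 0, "wx": 0, "wy": 0, "wz": 0},
    {"hand": 1, "tx": -0.148, "ty": -0.64, "tz": 0, "wx": 0, "wy": 0, "wz": 0},
    {"hand": 1, "tx": -0.148, "ty": -0.64, "tz": 0, "wx": 0, "wy": 0, "wz": 0},
    {"hand": 1, "tx": -0.148, "ty": -0.64, "tz": 0, "wx": 0, "wy": 0, "wz": 0},
    {"hand": 1, "tx": -0.148, "ty": -0.64, "tz": 0, "wx": 0, "wy": 0, "wz": 0},
    {"hand": 1, "tx": -0.148, "ty": -0.64, "tz": 0, "wx": 0, "wy": 0, "wz": 0},
    {"hand": 1, "tx": -0.148, "ty": -0.64, "tz": 0, "wx": 0, "wy": 0, "wz": 0},
    {"hand": 1, "tx": -0.148, "ty": -0.64, "tz": 0, "wx": 0, "wy": 0, "wz": 0},
    {"hand": 1, "tx": -0.148, "ty": -0.64, "tz": 0, "wx": 0, "wy": 0, "wz": 0},
    {"hand": 1, "tx": 0, "ty": 0, "tz": 0, "wx": 0, "wy": 0, "wz": 0},
    {"hand": 1, "tx": 0, "ty": 0, "tz": 0, "wx": 0, "wy": 0, "wz": 0},
    {"hand": 1, "tx": 0, "ty": 0, "tz": 0, "wx": 0, "wy": 0, "wz": 0}
  ]
}}

```text
time: 50.25
tool_pos: [566.4, 289.7, 231.4]
tcp_rot: [3.141, -0.0, -0.0]
contact_force: [-0.5, -0.5, -2.6]
grip_width: 25.2
```

>>> {"fn": "drive_tool", "kwargs": {
  "deltas": [
    {"hand": 1, "tx": 0, "ty": 0, "tz": 0.45, "wx": 0, "wy": 0, "wz": 0},
    {"hand": 1, "tx": 0, "ty": 0, "tz": 0.45, "wx": 0, "wy": 0, "wz": 0},
    {"hand": 1, "tx": 0, "ty": 0, "tz": 0.45, "wx": 0, "wy": 0, "wz": 0},
    {"hand": 1, "tx": 0, "ty": 0, "tz": 0.45, "wx": 0, "wy": 0, "wz": 0},
    {"hand": 1, "tx": 0, "ty": 0, "tz": 0.45, "wx": 0, "wy": 0, "wz": 0},
    {"hand": 1, "tx": 0, "ty": 0, "tz": 0, "wx": 0, "wy": 0, "wz": 0},
    {"hand": 1, "tx": 0, "ty": 0, "tz": 0, "wx": 0, "wy": 0, "wz": 0}
  ]
}}

```text
time: 50.83
tool_pos: [566.4, 288.7, 140.9]
tcp_rot: [3.141, 0.002, -0.002]
contact_force: [-0.2, -0.2, -2.0]
grip_width: 25.4
```

```bash
python3 - <<'E'
from h import *
m,_=snap("wrist","w11",None,1.55)
o=get_obs();p=o['tool_pos'];print(p,o['contact_force'])
h=np.array([663.6,353.2]);d=np.array([-.989,-.147]);n=np.array([.147,-.989])
c=np.array([566,290])
print([(proj(m,(*(c+a*28*d+b*28*n),48))*1.55).round() for a,b in((-1,-1),(-1,1),(1,1),(1,-1))])
E
```

```text
[567.06557751 289.18783487 142.23776805] [-0.58976989  0.35485285 -1.14719992]
[array([434., 250.]), array([446., 347.]), array([348., 360.]), array([329., 265.])]
```

View pics/w11.png

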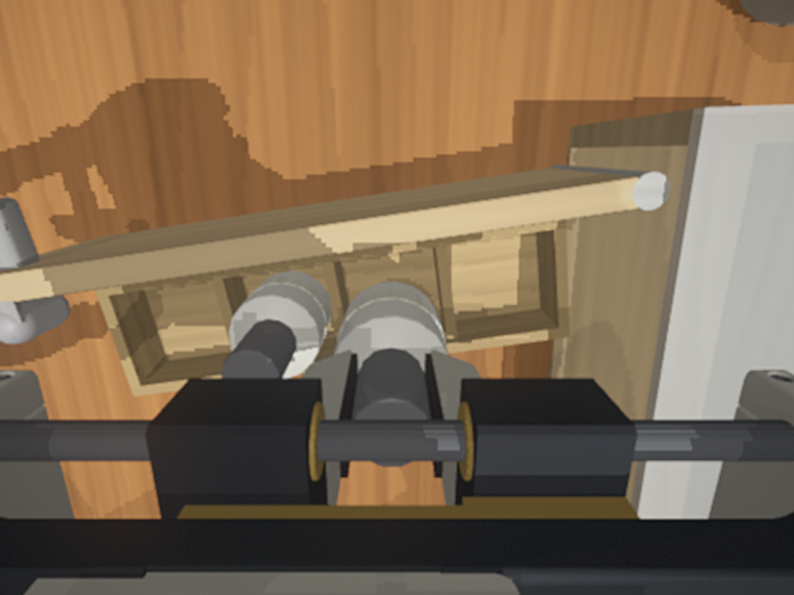

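>>> {"fn": "drive_tool", "kwargs": {
  "deltas": [
    {"hand": 1, "tx": 0, "ty": -0.02, "tz": 0.25, "wx": 0, "wy": 0, "wz": 0},
    {"hand": 1, "tx": 0, "ty": 0, "tz": 0.25, "wx": 0, "wy": 0, "wz": 0},
    {"hand": 1, "tx": 0, "ty": 0, "tz": 0.25, "wx": 0, "wy": 0, "wz": 0},
    {"hand": 1, "tx": 0, "ty": 0, "tz": 0.2, "wx": 0, "wy": 0, "wz": 0},
    {"hand": 1, "tx": 0, "ty": 0, "tz": 0, "wx": 0, "wy": 0, "wz": 0},
    {"hand": 1, "tx": 0, "ty": 0, "tz": 0, "wx": 0, "wy": 0, "wz": 0}
  ]
}}

```text
time: 51.38
tool_pos: [566.0, 290.7, 102.6]
tcp_rot: [3.141, 0.001, -0.0]
contact_force: [-0.2, -0.4, -1.2]
grip_width: 25.5
```

>>> {"fn": "drive_tool", "kwargs": {
  "deltas": [
    {"hand": 1, "tx": 0, "ty": 0, "tz": 0.15, "wx": 0, "wy": 0, "wz": 0},
    {"hand": 1, "tx": 0, "ty": 0, "tz": 0.15, "wx": 0, "wy": 0, "wz": 0},
    {"hand": 1, "tx": 0, "ty": 0, "tz": 0.1, "wx": 0, "wy": 0, "wz": 0},
    {"hand": 1, "tx": 0, "ty": 0, "tz": 0, "wx": 0, "wy": 0, "wz": 0},
    {"hand": 1, "tx": 0, "ty": 0, "tz": 0, "wx": 0, "wy": 0, "wz": 0},
    {"hand": 1, "tx": 0, "ty": 0, "tz": 0, "wx": 0, "wy": 0, "wz": 0}
  ]
}}

```text
time: 51.88
tool_pos: [566.5, 290.8, 87.6]
tcp_rot: [3.142, -0.0, -0.001]
contact_force: [0.3, 1.4, -3.0]
grip_width: 25.5
```

>>> {"fn": "drive_tool", "kwargs": {
  "deltas": [
    {"hand": 1, "tx": 0, "ty": 0, "tz": 0.04, "wx": 0, "wy": 0, "wz": 0},
    {"hand": 1, "tx": 0, "ty": 0, "tz": 0, "wx": 0, "wy": 0, "wz": 0},
    {"hand": 0.1, "tx": 0, "ty": 0, "tz": 0, "wx": 0, "wy": 0, "wz": 0},
    {"hand": 0.1, "tx": 0, "ty": 0, "tz": 0, "wx": 0, "wy": 0, "wz": 0},
    {"hand": 0.1, "tx": 0, "ty": 0, "tz": 0, "wx": 0, "wy": 0, "wz": 0},
    {"hand": 0.1, "tx": 0, "ty": 0, "tz": -0.2, "wx": 0, "wy": 0, "wz": 0},
    {"hand": 0.1, "tx": 0, "ty": 0, "tz": -0.5, "wx": 0, "wy": 0, "wz": 0},
    {"hand": 0.1, "tx": 0, "ty": 0, "tz": -0.5, "wx": 0, "wy": 0, "wz": 0},
    {"hand": 0.1, "tx": 0, "ty": 0, "tz": -0.6, "wx": 0, "wy": 0, "wz": 0},
    {"hand": 0.1, "tx": 0, "ty": 0, "tz": -0.6, "wx": 0, "wy": 0, "wz": 0},
    {"hand": 0.1, "tx": 0, "ty": 0, "tz": -0.6, "wx": 0, "wy": 0, "wz": 0},
    {"hand": 0.1, "tx": 0, "ty": 0, "tz": -0.3, "wx": 0, "wy": 0, "wz": 0},
    {"hand": 0.1, "tx": 0, "ty": 0.5, "tz": 0, "wx": 0, "wy": 0, "wz": 0},
    {"hand": 0.1, "tx": 0, "ty": 0.5, "tz": 0, "wx": 0, "wy": 0, "wz": 0},
    {"hand": 0.1, "tx": 0, "ty": 0.5, "tz": 0, "wx": 0, "wy": 0, "wz": 0},
    {"hand": 0.1, "tx": 0, "ty": 0.5, "tz": 0, "wx": 0, "wy": 0, "wz": 0},
    {"hand": -0.3, "tx": 0, "ty": 0, "tz": 0, "wx": 0, "wy": 0, "wz": 0},
    {"hand": -0.3, "tx": 0, "ty": 0, "tz": 0, "wx": 0, "wy": 0, "wz": 0}
  ]
}}

```text
time: 53.38
tool_pos: [566.6, 210.1, 218.8]
tcp_rot: [-3.141, -0.001, -0.002]
contact_force: [0.2, 0.9, 0.4]
grip_width: 50.5
```

```bash
python3 - <<'E'
from h import *
snap("wrist","w12",None,1.55)
m,_=snap("top","t12",(250,120,450,300),3.3)
print(get_obs()['tool_pos'])
E
```

```text
[566.41378326 211.35241084 218.43501361]
```

View pics/w12.png

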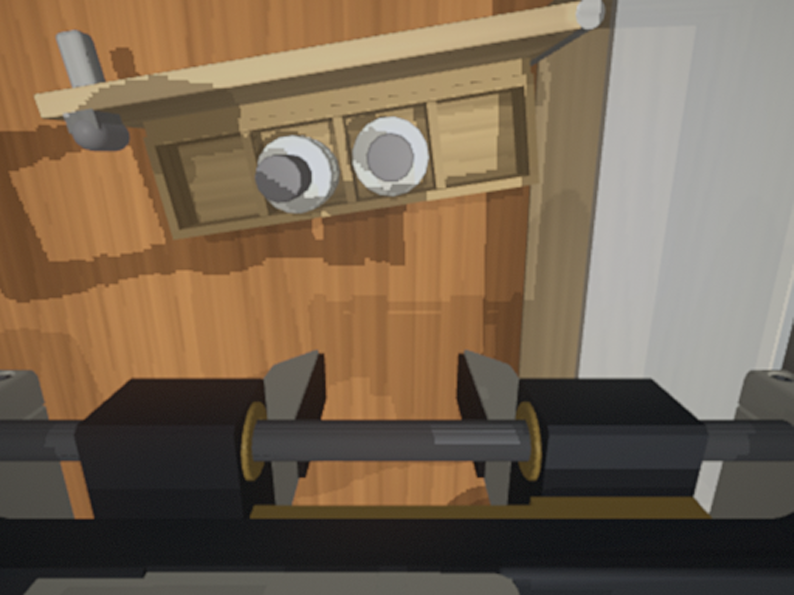

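View pics/t12.png

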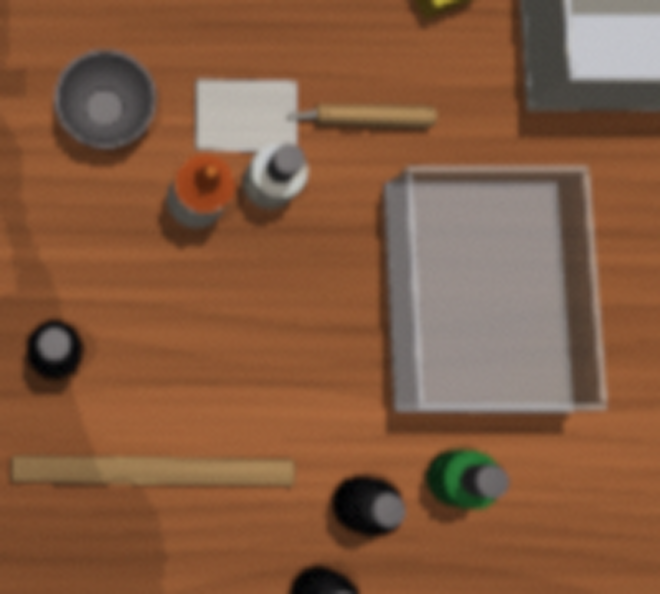

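```bash
python3 - <<'E'
from h import *
m=camera_model("top")
print(ray(m,337,168.5,94),"old",ray(m,341.4,177,94),"glue",ray(m,312.9,170.9,112),ray(m,250+202/3.3,120+182/3.3,75))
E
```

```text
[ 597.85783945 -209.49123775   94.        ] old [ 574.68954624 -220.59153751   94.        ] glue [ 586.63902431 -142.83322216  112.        ] [ 583.35147831 -142.82487479   75.        ]
```

>>> {"fn": "drive_tool", "kwargs": {
  "deltas": [
    {"hand": -0.3, "tx": 0.05, "ty": 0.656, "tz": 0, "wx": 0, "wy": 0, "wz": 0},
    {"hand": -0.3, "tx": 0.05, "ty": 0.656, "tz": 0, "wx": 0, "wy": 0, "wz": 0},
    {"hand": -0.3, "tx": 0.05, "ty": 0.656, "tz": 0, "wx": 0, "wy": 0, "wz": 0},
    {"hand": -0.3, "tx": 0.05, "ty": 0.656, "tz": 0, "wx": 0, "wy": 0, "wz": 0},
    {"hand": -0.3, "tx": 0.05, "ty": 0.656, "tz": 0, "wx": 0, "wy": 0, "wz": 0},
    {"hand": -0.3, "tx": 0.05, "ty": 0.656, "tz": 0, "wx": 0, "wy": 0, "wz": 0},
    {"hand": -0.3, "tx": 0.05, "ty": 0.656, "tz": 0, "wx": 0, "wy": 0, "wz": 0},
    {"hand": -0.3, "tx": 0.05, "ty": 0.656, "tz": 0, "wx": 0, "wy": 0, "wz": 0},
    {"hand": -0.3, "tx": 0.05, "ty": 0.656, "tz": 0, "wx": 0, "wy": 0, "wz": 0},
    {"hand": -0.3, "tx": 0.05, "ty": 0.656, "tz": 0, "wx": 0, "wy": 0, "wz": 0},
    {"hand": -0.3, "tx": 0.05, "ty": 0.656, "tz": 0, "wx": 0, "wy": 0, "wz": 0},
    {"hand": -0.3, "tx": 0.05, "ty": 0.656, "tz": 0, "wx": 0, "wy": 0, "wz": 0},
    {"hand": -0.3, "tx": 0.05, "ty": 0.656, "tz": 0, "wx": 0, "wy": 0, "wz": 0},
    {"hand": -0.3, "tx": 0.05, "ty": 0.656, "tz": 0, "wx": 0, "wy": 0, "wz": 0},
    {"hand": -0.3, "tx": 0.05, "ty": 0.656, "tz": 0, "wx": 0, "wy": 0, "wz": 0},
    {"hand": -0.3, "tx": 0.05, "ty": 0.656, "tz": 0, "wx": 0, "wy": 0, "wz": 0}
  ]
}}

```text
time: 54.82
tool_pos: [598.7, -209.3, 218.0]
tcp_rot: [-3.142, -0.0, 0.001]
contact_force: [-0.1, -0.4, 0.2]
grip_width: 59.6
```

>>> {"fn": "drive_tool", "kwargs": {
  "deltas": [
    {"hand": -0.3, "tx": 0, "ty": 0, "tz": 0.44, "wx": 0, "wy": 0, "wz": 0},
    {"hand": -0.3, "tx": 0, "ty": 0, "tz": 0.44, "wx": 0, "wy": 0, "wz": 0},
    {"hand": -0.3, "tx": 0, "ty": 0, "tz": 0.44, "wx": 0, "wy": 0, "wz": 0},
    {"hand": -0.3, "tx": 0, "ty": 0, "tz": 0.44, "wx": 0, "wy": 0, "wz": 0},
    {"hand": -0.3, "tx": 0, "ty": 0, "tz": 0.44, "wx": 0, "wy": 0, "wz": 0},
    {"hand": -0.3, "tx": 0, "ty": 0, "tz": 0, "wx": 0, "wy": 0, "wz": 0},
    {"hand": -0.3, "tx": 0, "ty": 0, "tz": 0, "wx": 0, "wy": 0, "wz": 0}
  ]
}}

```text
time: 55.4
tool_pos: [598.2, -208.1, 129.3]
tcp_rot: [-3.141, 0.002, 0.0]
contact_force: [0.0, -0.5, 0.0]
grip_width: 59.6
```

```bash
python3 rec.py 30; python3 - <<'E'
from h import *
m,_=snap("wrist","w13");p=get_obs()['tool_pos'];print(p,"tcp-centred cap at",proj(m,(p[0],p[1],94)))
E
```

```text
q [0.63595, 1.35153, -7e-05, 1.15408] tau [-55.9874, -22.93206] [0.0123 0.0028] pos [598.07938, -209.10826, 129.90567] t 56.9
[ 598.08143103 -209.12684558  129.96699429] tcp-centred cap at [251.216553   227.87228119]
```

View pics/w13.png

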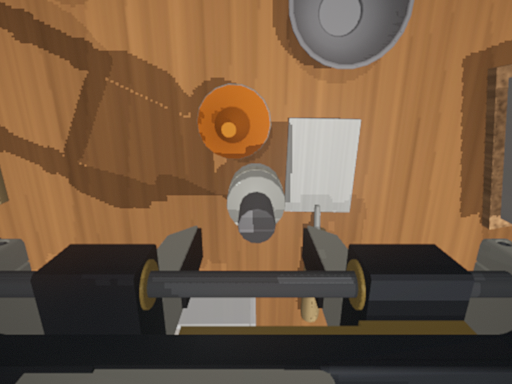

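>>> {"fn": "drive_tool", "kwargs": {
  "deltas": [
    {"hand": -0.3, "tx": 0.07, "ty": 0, "tz": 0.29, "wx": 0, "wy": 0, "wz": 0},
    {"hand": -0.3, "tx": 0.03, "ty": 0, "tz": 0.29, "wx": 0, "wy": 0, "wz": 0},
    {"hand": -0.3, "tx": 0, "ty": 0, "tz": 0.29, "wx": 0, "wy": 0, "wz": 0},
    {"hand": -0.3, "tx": 0, "ty": 0, "tz": 0.29, "wx": 0, "wy": 0, "wz": 0},
    {"hand": -0.3, "tx": 0, "ty": 0, "tz": 0.29, "wx": 0, "wy": 0, "wz": 0},
    {"hand": -0.3, "tx": 0, "ty": 0, "tz": 0, "wx": 0, "wy": 0, "wz": 0},
    {"hand": 1, "tx": 0, "ty": 0, "tz": 0, "wx": 0, "wy": 0, "wz": 0},
    {"hand": 1, "tx": 0, "ty": 0, "tz": 0, "wx": 0, "wy": 0, "wz": 0},
    {"hand": 1, "tx": 0, "ty": 0, "tz": 0, "wx": 0, "wy": 0, "wz": 0},
    {"hand": 1, "tx": 0, "ty": 0, "tz": 0, "wx": 0, "wy": 0, "wz": 0},
    {"hand": 1, "tx": 0, "ty": 0, "tz": 0, "wx": 0, "wy": 0, "wz": 0},
    {"hand": 1, "tx": 0, "ty": 0, "tz": 0, "wx": 0, "wy": 0, "wz": 0}
  ]
}}

```text
time: 57.95
tool_pos: [602.1, -209.2, 72.3]
tcp_rot: [3.141, -0.0, -0.001]
contact_force: [0.2, 0.0, -1.3]
grip_width: 25.5
```

>>> {"fn": "drive_tool", "kwargs": {
  "deltas": [
    {"hand": 1, "tx": 0, "ty": 0, "tz": -0.29, "wx": 0, "wy": 0, "wz": 0},
    {"hand": 1, "tx": 0, "ty": 0, "tz": -0.29, "wx": 0, "wy": 0, "wz": 0},
    {"hand": 1, "tx": 0, "ty": 0, "tz": -0.29, "wx": 0, "wy": 0, "wz": 0},
    {"hand": 1, "tx": -0.03, "ty": 0, "tz": -0.29, "wx": 0, "wy": 0, "wz": 0},
    {"hand": 1, "tx": -0.07, "ty": 0, "tz": -0.29, "wx": 0, "wy": 0, "wz": 0},
    {"hand": 1, "tx": 0, "ty": 0, "tz": 0, "wx": 0, "wy": 0, "wz": 0},
    {"hand": 1, "tx": 0, "ty": 0, "tz": 0, "wx": 0, "wy": 0, "wz": 0}
  ]
}}

```text
time: 58.53
tool_pos: [598.3, -209.3, 131.2]
tcp_rot: [3.141, -0.002, -0.001]
contact_force: [-0.9, -0.2, -3.4]
grip_width: 25.3
```

```bash
python3 weigh.py w14 30; python3 rec.py 30
```

```text
F [-0.026 -0.011 -3.192] sd [0.368 0.43  0.41 ] half -3.1469750851017455 -3.237044754578604 M [-0.01  -0.093  0.005]
tau [ -0.002 -58.077 -24.002   0.051   0.072  -0.   ] [0.004 0.307 0.147 0.    0.005 0.   ]
[ 598.08  -209.107  129.927] [ 3.141 -0.    -0.001] [-0.457  0.636  1.352 -0.     1.154 -0.457] 60.0333 25.75574501641987
q [0.63592, 1.35154, -9e-05, 1.15408] tau [-57.96113, -23.96331] [0.0001 0.0001] pos [598.08101, -209.11254, 129.91986] t 61.5333
```

View pics/w14.png

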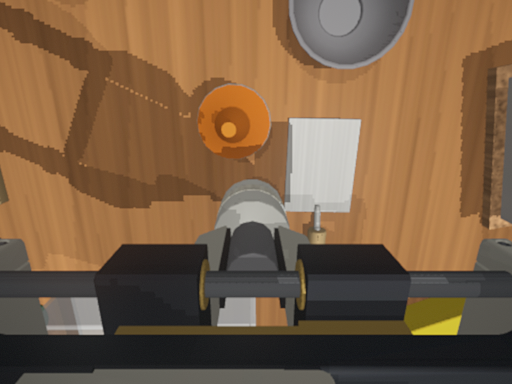

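```bash
python3 - <<'E'
from h import *
m,_=snap("side","s15");snap("top","t15")
b=cv2.imread("pics/t15.png");cv2.imwrite("pics/t15b.png",cv2.resize(b[120:270,100:270],None,fx=4,fy=4,interpolation=cv2.INTER_CUBIC))
b=cv2.imread("pics/s15.png");cv2.imwrite("pics/s15b.png",cv2.resize(b[220:330,110:310],None,fx=4,fy=4,interpolation=cv2.INTER_CUBIC))
E
```

```text
(no output)
```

View pics/t15.png

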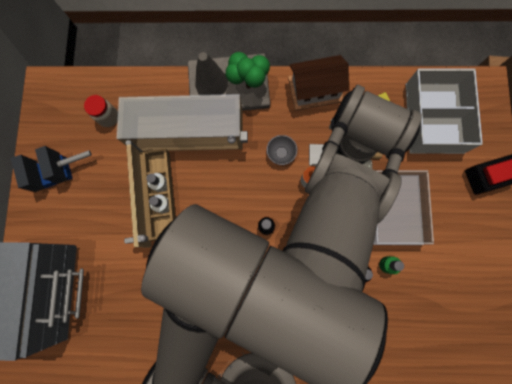

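View pics/t15b.png

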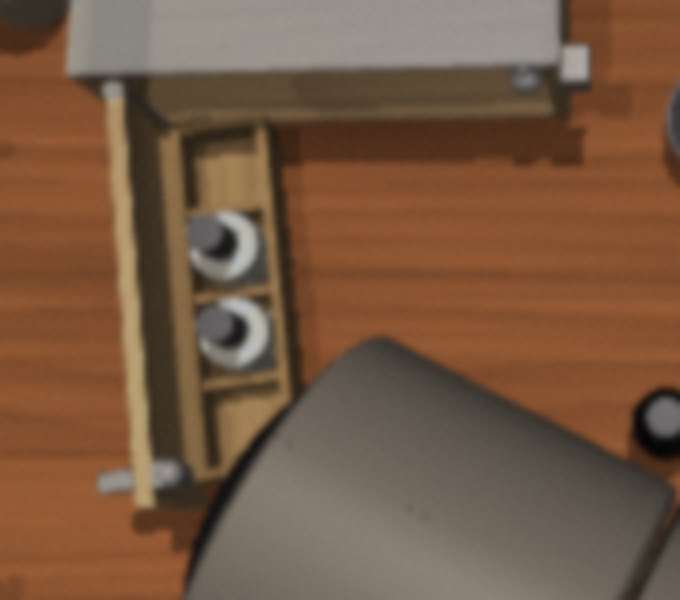

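View pics/s15b.png

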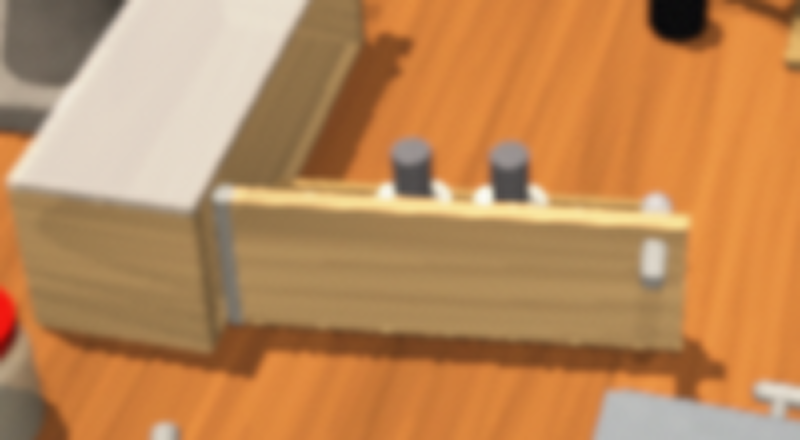

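View pics/s15.png

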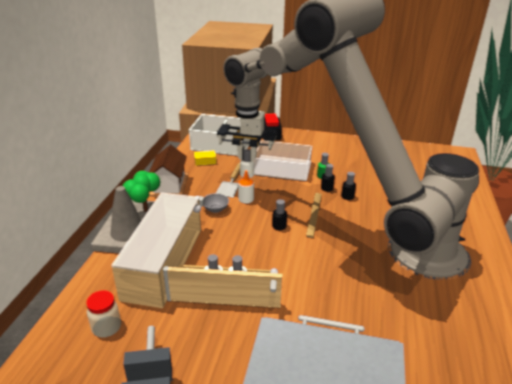

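```bash
python3 - <<'E'
from h import *
m=camera_model("top")
for z in (60,80,95,105):print(z,ray(m,141.3,237.5,z)[:2].round(1))
E
```

```text
60 [409.8 318.4]
80 [409.  311.3]
95 [408.4 306. ]
105 [408.  302.4]
```

>>> {"fn": "drive_tool", "kwargs": {
  "deltas": [
    {"hand": 1, "tx": 0, "ty": 0, "tz": -0.5, "wx": 0, "wy": 0, "wz": 0},
    {"hand": 1, "tx": 0, "ty": 0, "tz": -0.5, "wx": 0, "wy": 0, "wz": 0},
    {"hand": 1, "tx": 0, "ty": 0, "tz": -0.5, "wx": 0, "wy": 0, "wz": 0},
    {"hand": 1, "tx": 0, "ty": 0, "tz": -0.5, "wx": 0, "wy": 0, "wz": 0},
    {"hand": 1, "tx": 0, "ty": 0, "tz": -0.5, "wx": 0, "wy": 0, "wz": 0},
    {"hand": 1, "tx": 0, "ty": 0, "tz": 0, "wx": 0, "wy": 0, "wz": 0}
  ]
}}

```text
time: 62.13
tool_pos: [599.8, -209.9, 234.6]
tcp_rot: [3.138, -0.007, -0.001]
contact_force: [0.8, -0.5, -1.2]
grip_width: 25.6
```

>>> {"fn": "drive_tool", "kwargs": {
  "deltas": [
    {"hand": 1, "tx": -0.202, "ty": -0.634, "tz": 0, "wx": 0, "wy": 0, "wz": 0},
    {"hand": 1, "tx": -0.202, "ty": -0.634, "tz": 0, "wx": 0, "wy": 0, "wz": 0},
    {"hand": 1, "tx": -0.202, "ty": -0.634, "tz": 0, "wx": 0, "wy": 0, "wz": 0},
    {"hand": 1, "tx": -0.202, "ty": -0.634, "tz": 0, "wx": 0, "wy": 0, "wz": 0},
    {"hand": 1, "tx": -0.202, "ty": -0.634, "tz": 0, "wx": 0, "wy": 0, "wz": 0},
    {"hand": 1, "tx": -0.202, "ty": -0.634, "tz": 0, "wx": 0, "wy": 0, "wz": 0},
    {"hand": 1, "tx": -0.202, "ty": -0.634, "tz": 0, "wx": 0, "wy": 0, "wz": 0},
    {"hand": 1, "tx": -0.202, "ty": -0.634, "tz": 0, "wx": 0, "wy": 0, "wz": 0},
    {"hand": 1, "tx": -0.202, "ty": -0.634, "tz": 0, "wx": 0, "wy": 0, "wz": 0},
    {"hand": 1, "tx": -0.202, "ty": -0.634, "tz": 0, "wx": 0, "wy": 0, "wz": 0},
    {"hand": 1, "tx": -0.202, "ty": -0.634, "tz": 0, "wx": 0, "wy": 0, "wz": 0},
    {"hand": 1, "tx": -0.202, "ty": -0.634, "tz": 0, "wx": 0, "wy": 0, "wz": 0},
    {"hand": 1, "tx": -0.202, "ty": -0.634, "tz": 0, "wx": 0, "wy": 0, "wz": 0},
    {"hand": 1, "tx": -0.202, "ty": -0.634, "tz": 0, "wx": 0, "wy": 0, "wz": 0},
    {"hand": 1, "tx": -0.202, "ty": -0.634, "tz": 0, "wx": 0, "wy": 0, "wz": 0},
    {"hand": 1, "tx": -0.202, "ty": -0.634, "tz": 0, "wx": 0, "wy": 0, "wz": 0},
    {"hand": 1, "tx": -0.202, "ty": -0.634, "tz": 0, "wx": 0, "wy": 0, "wz": 0},
    {"hand": 1, "tx": -0.202, "ty": -0.634, "tz": 0, "wx": 0, "wy": 0, "wz": 0},
    {"hand": 1, "tx": -0.202, "ty": -0.634, "tz": 0, "wx": 0, "wy": 0, "wz": 0},
    {"hand": 1, "tx": 0, "ty": 0, "tz": 0, "wx": 0, "wy": 0, "wz": 0}
  ]
}}

```text
time: 63.8
tool_pos: [442.8, 276.4, 228.8]
tcp_rot: [-3.14, 0.002, 0.003]
contact_force: [0.4, -1.1, -2.9]
grip_width: 25.5
```

>>> {"fn": "drive_tool", "kwargs": {
  "deltas": [
    {"hand": 1, "tx": 0, "ty": 0, "tz": 0.45, "wx": 0, "wy": 0, "wz": 0},
    {"hand": 1, "tx": 0, "ty": 0, "tz": 0.45, "wx": 0, "wy": 0, "wz": 0},
    {"hand": 1, "tx": 0, "ty": 0, "tz": 0.45, "wx": 0, "wy": 0, "wz": 0},
    {"hand": 1, "tx": 0, "ty": 0, "tz": 0.45, "wx": 0, "wy": 0, "wz": 0},
    {"hand": 1, "tx": 0, "ty": 0, "tz": 0.45, "wx": 0, "wy": 0, "wz": 0},
    {"hand": 1, "tx": 0, "ty": 0, "tz": 0, "wx": 0, "wy": 0, "wz": 0},
    {"hand": 1, "tx": 0, "ty": 0, "tz": 0, "wx": 0, "wy": 0, "wz": 0},
    {"hand": 1, "tx": 0, "ty": 0, "tz": 0, "wx": 0, "wy": 0, "wz": 0}
  ]
}}

```text
time: 64.47
tool_pos: [445.3, 272.8, 140.5]
tcp_rot: [-3.141, -0.001, -0.001]
contact_force: [0.8, 0.5, -3.2]
grip_width: 25.6
```

```bash
python3 - <<'E'
from h import *
m,_=snap("wrist","w16",None,1.55)
o=get_obs();p=o['tool_pos'];print(p,o['contact_force'],o['grip_width'])
E
```

```text
[445.54665304 272.92082051 140.8664654 ] [-0.08598511  0.26589434 -3.75983351] 25.437172736520637
```

View pics/w16.png

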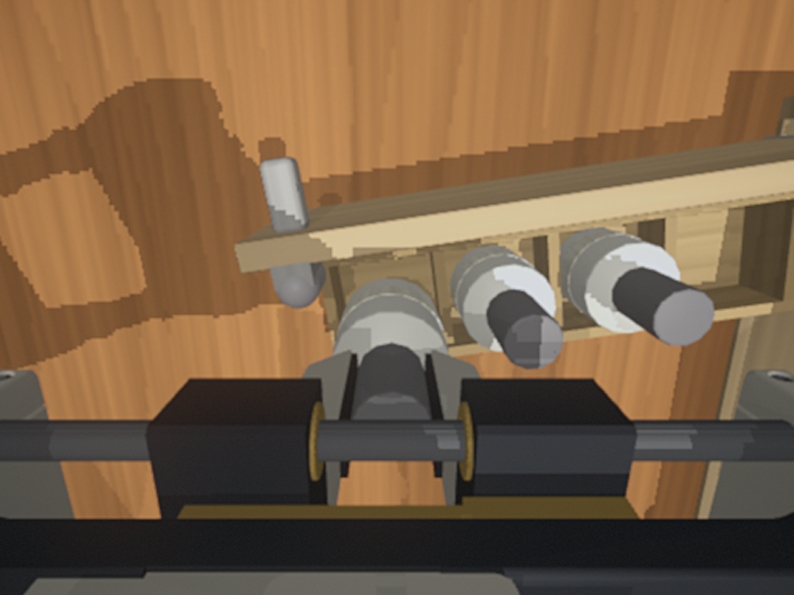

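>>> {"fn": "drive_tool", "kwargs": {
  "deltas": [
    {"hand": 1, "tx": 0, "ty": 0, "tz": 0.25, "wx": 0, "wy": 0, "wz": 0},
    {"hand": 1, "tx": 0, "ty": 0, "tz": 0.25, "wx": 0, "wy": 0, "wz": 0},
    {"hand": 1, "tx": 0, "ty": 0, "tz": 0.25, "wx": 0, "wy": 0, "wz": 0},
    {"hand": 1, "tx": 0, "ty": 0, "tz": 0.2, "wx": 0, "wy": 0, "wz": 0},
    {"hand": 1, "tx": 0, "ty": 0, "tz": 0, "wx": 0, "wy": 0, "wz": 0},
    {"hand": 1, "tx": 0, "ty": 0, "tz": 0, "wx": 0, "wy": 0, "wz": 0}
  ]
}}

```text
time: 65.02
tool_pos: [444.4, 272.6, 101.1]
tcp_rot: [3.141, 0.002, -0.001]
contact_force: [0.3, -0.7, -2.8]
grip_width: 25.2
```

>>> {"fn": "drive_tool", "kwargs": {
  "deltas": [
    {"hand": 1, "tx": 0, "ty": 0, "tz": 0.12, "wx": 0, "wy": 0, "wz": 0},
    {"hand": 1, "tx": 0, "ty": 0, "tz": 0.12, "wx": 0, "wy": 0, "wz": 0},
    {"hand": 1, "tx": 0, "ty": 0, "tz": 0.1, "wx": 0, "wy": 0, "wz": 0},
    {"hand": 1, "tx": 0, "ty": 0, "tz": 0, "wx": 0, "wy": 0, "wz": 0},
    {"hand": 1, "tx": 0, "ty": 0, "tz": 0, "wx": 0, "wy": 0, "wz": 0},
    {"hand": 1, "tx": 0, "ty": 0, "tz": 0, "wx": 0, "wy": 0, "wz": 0}
  ]
}}

```text
time: 65.52
tool_pos: [445.0, 272.9, 88.4]
tcp_rot: [-3.142, -0.0, -0.001]
contact_force: [0.7, -0.3, -3.3]
grip_width: 25.4
```

>>> {"fn": "drive_tool", "kwargs": {
  "deltas": [
    {"hand": 1, "tx": 0, "ty": 0, "tz": 0.06, "wx": 0, "wy": 0, "wz": 0},
    {"hand": 1, "tx": 0, "ty": 0, "tz": 0, "wx": 0, "wy": 0, "wz": 0},
    {"hand": 0.2, "tx": 0, "ty": 0, "tz": 0, "wx": 0, "wy": 0, "wz": 0},
    {"hand": 0.2, "tx": 0, "ty": 0, "tz": 0, "wx": 0, "wy": 0, "wz": 0},
    {"hand": 0.2, "tx": 0, "ty": 0, "tz": 0, "wx": 0, "wy": 0, "wz": 0},
    {"hand": 0.2, "tx": 0, "ty": 0, "tz": -0.2, "wx": 0, "wy": 0, "wz": 0},
    {"hand": 0.2, "tx": 0, "ty": 0, "tz": -0.5, "wx": 0, "wy": 0, "wz": 0},
    {"hand": 0.2, "tx": 0, "ty": 0, "tz": -0.5, "wx": 0, "wy": 0, "wz": 0},
    {"hand": 0.2, "tx": 0, "ty": 0, "tz": -0.6, "wx": 0, "wy": 0, "wz": 0},
    {"hand": 0.2, "tx": 0, "ty": 0, "tz": -0.6, "wx": 0, "wy": 0, "wz": 0},
    {"hand": 0.2, "tx": 0, "ty": 0, "tz": -0.6, "wx": 0, "wy": 0, "wz": 0},
    {"hand": 0.2, "tx": 0, "ty": 0, "tz": -0.3, "wx": 0, "wy": 0, "wz": 0},
    {"hand": 0.2, "tx": 0, "ty": 0.5, "tz": 0, "wx": 0, "wy": 0, "wz": 0},
    {"hand": 0.2, "tx": 0, "ty": 0.5, "tz": 0, "wx": 0, "wy": 0, "wz": 0},
    {"hand": 0.2, "tx": 0, "ty": 0.5, "tz": 0, "wx": 0, "wy": 0, "wz": 0},
    {"hand": 0.2, "tx": 0, "ty": 0.5, "tz": 0, "wx": 0, "wy": 0, "wz": 0},
    {"hand": 1, "tx": 0, "ty": 0, "tz": 0, "wx": 0, "wy": 0, "wz": 0},
    {"hand": 1, "tx": 0, "ty": 0, "tz": 0, "wx": 0, "wy": 0, "wz": 0}
  ]
}}

```text
time: 67.02
tool_pos: [445.0, 192.4, 218.6]
tcp_rot: [-3.141, -0.001, -0.003]
contact_force: [-0.9, 0.3, 0.7]
grip_width: 27.6
```

```bash
python3 - <<'E'
from h import *
snap("wrist","w17",None,1.55)
m,_=snap("top","t17",None,1.55)
print(get_obs()['tool_pos'])
E
```

```text
[444.94941203 193.39418173 218.33276359]
```

View pics/w17.png

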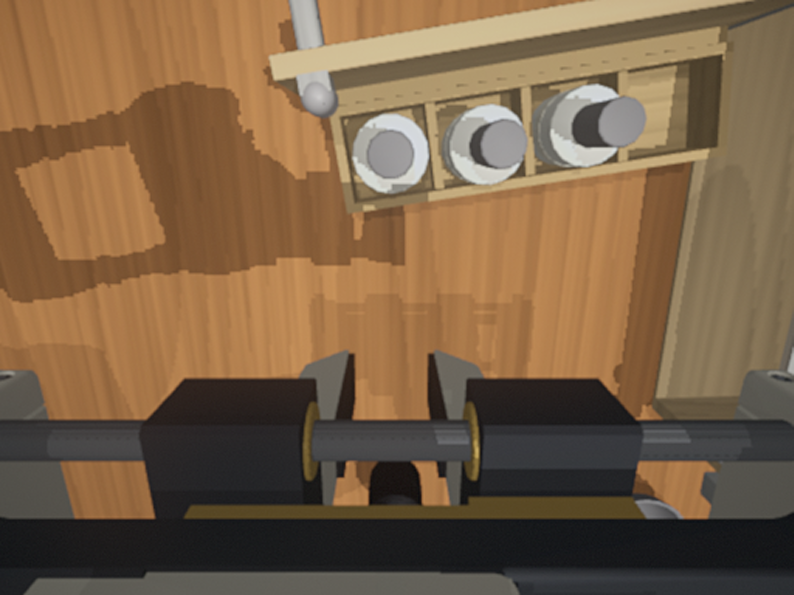

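View pics/t17.png

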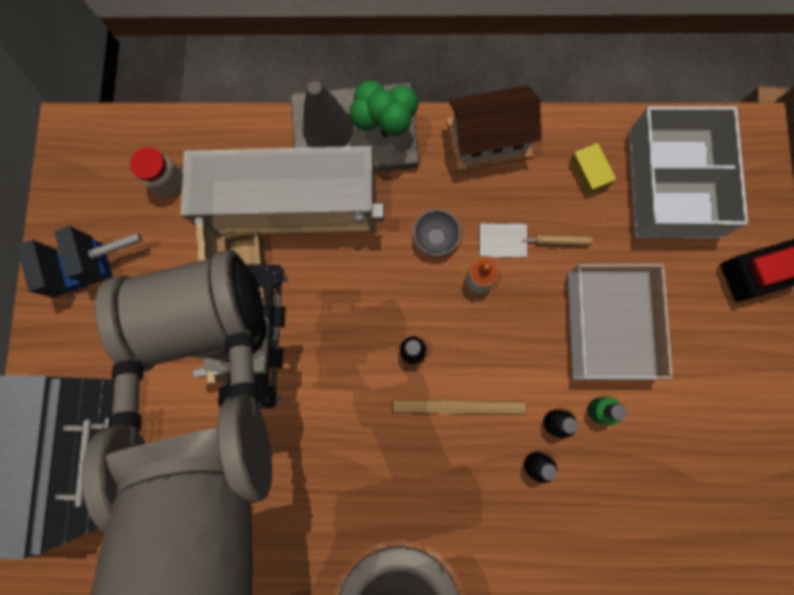

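>>> {"fn": "drive_tool", "kwargs": {
  "deltas": [
    {"hand": 1, "tx": 0.236, "ty": -0.606, "tz": 0, "wx": 0, "wy": 0, "wz": 0},
    {"hand": 1, "tx": 0.236, "ty": -0.606, "tz": 0, "wx": 0, "wy": 0, "wz": 0},
    {"hand": 1, "tx": 0.236, "ty": -0.606, "tz": 0, "wx": 0, "wy": 0, "wz": 0},
    {"hand": 1, "tx": 0.236, "ty": -0.606, "tz": 0, "wx": 0, "wy": 0, "wz": 0},
    {"hand": 1, "tx": 0.236, "ty": -0.606, "tz": 0, "wx": 0, "wy": 0, "wz": 0},
    {"hand": 1, "tx": 0.236, "ty": -0.606, "tz": 0, "wx": 0, "wy": 0, "wz": 0},
    {"hand": 1, "tx": 0.236, "ty": -0.606, "tz": 0, "wx": 0, "wy": 0, "wz": 0},
    {"hand": 1, "tx": 0, "ty": 0, "tz": 0, "wx": 0, "wy": 0, "wz": -0.85},
    {"hand": 1, "tx": 0, "ty": 0, "tz": 0, "wx": 0, "wy": 0, "wz": -0.85},
    {"hand": 1, "tx": 0, "ty": 0, "tz": 0, "wx": 0, "wy": 0, "wz": 0},
    {"hand": 1, "tx": 0, "ty": 0, "tz": 0, "wx": 0, "wy": 0, "wz": 0}
  ]
}}

```text
time: 68.03
tool_pos: [510.5, 363.4, 217.6]
tcp_rot: [3.141, 0.0, 0.147]
contact_force: [-0.2, 0.4, -0.6]
grip_width: 0.4
```

```bash
python3 - <<'E'
from h import *
m,_=snap("wrist","w18",None,1.55)
snap("side","s18",(80,140,340,340),3)
o=get_obs();print(o['tool_pos'],o['tcp_rot'],o['grip_width'])
E
```

```text
[510.73869909 362.80532986 217.92381553] [ 3.14158455e+00 -3.65635851e-06  1.46211512e-01] 0.3079620224990473
```

View pics/w18.png

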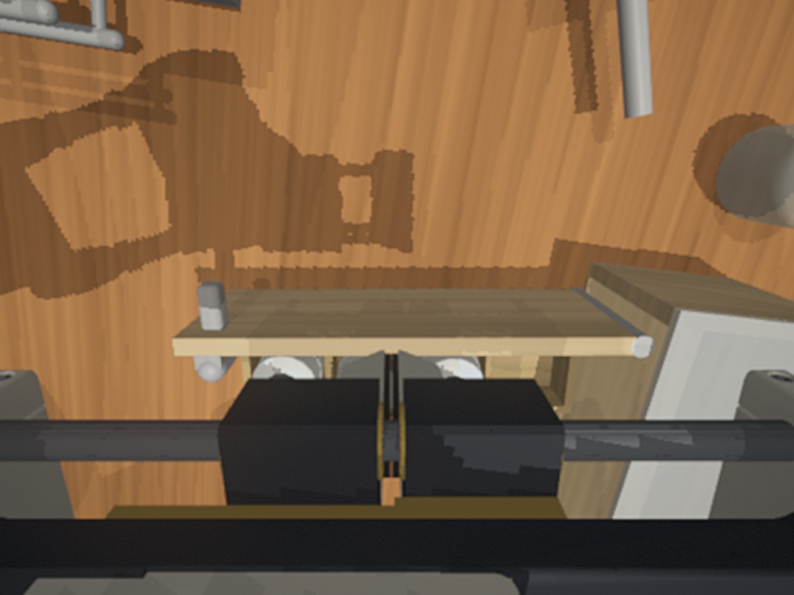

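View pics/s18.png

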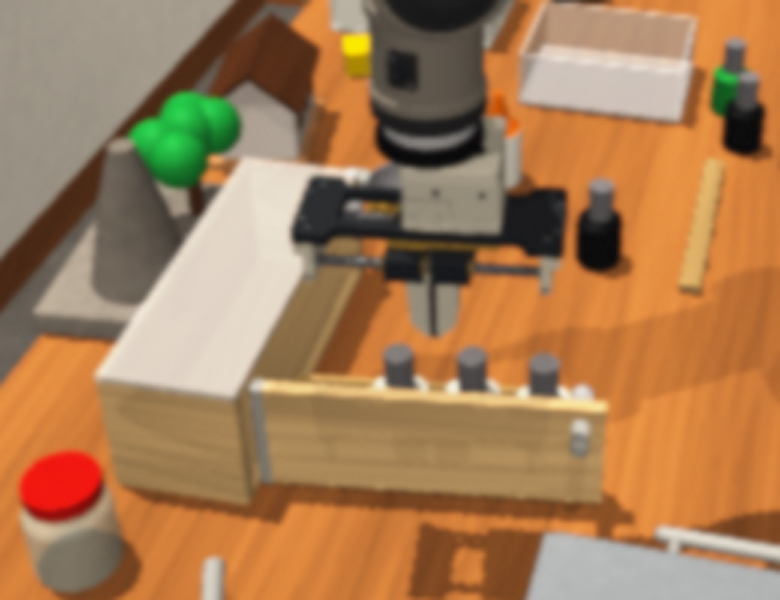

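```bash
python3 - <<'E'
from h import *
m=camera_model("wrist")
h=ray(m,642/1.55,347/1.55,112)[:2];f=ray(m,176/1.55,346/1.55,110)[:2]
o=get_obs();y=o['tcp_rot'][2];p=o['tool_pos'][:2]
print(h,f,np.linalg.norm(h-f),"door yaw",np.arctan2(*(h-f)[::-1]),"tool yaw",y)
X=np.array([np.cos(y),np.sin(y)]);Y=np.array([np.sin(y),-np.cos(y)])
print("hinge in tool",(h-p)@X,(h-p)@Y,"free",(f-p)@X,(f-p)@Y)
for e in((400,336),(400,354)): print(((ray(m,e[0]/1.55,e[1]/1.55,110)[:2]-p)@Y))
# locker front edge line / side wall of locker (roof)
print("roof", ray(m,680/1.55,310/1.55,121)[:2],ray(m,613/1.55,518/1.55,121)[:2])
E
```

```text
[662.86678946 356.62400503] [388.73688135 316.06880478] 277.1135701964245 door yaw 0.14687617656913848 tool yaw 0.14621151236981555
hinge in tool 149.6043385641147 28.279083046407354 free -127.50917042090367 28.4632705021018
22.049624786932373
33.70783803610648
roof [670.92886496 384.47596777] [675.81463707 240.15155713]
```

>>> {"fn": "drive_tool", "kwargs": {
  "deltas": [
    {"hand": 1, "tx": 0, "ty": 0, "tz": 0.63, "wx": 0, "wy": 0, "wz": 0},
    {"hand": 1, "tx": 0, "ty": 0, "tz": 0.63, "wx": 0, "wy": 0, "wz": 0},
    {"hand": 1, "tx": 0, "ty": 0, "tz": 0.63, "wx": 0, "wy": 0, "wz": 0},
    {"hand": 1, "tx": 0, "ty": 0, "tz": 0.63, "wx": 0, "wy": 0, "wz": 0},
    {"hand": 1, "tx": 0, "ty": 0, "tz": 0.63, "wx": 0, "wy": 0, "wz": 0},
    {"hand": 1, "tx": 0, "ty": 0, "tz": 0, "wx": 0, "wy": 0, "wz": 0},
    {"hand": 1, "tx": 0, "ty": 0.1, "tz": 0, "wx": 0, "wy": 0, "wz": 0},
    {"hand": 1, "tx": 0, "ty": 0.1, "tz": 0, "wx": 0, "wy": 0, "wz": 0},
    {"hand": 1, "tx": 0, "ty": 0.1, "tz": 0, "wx": 0, "wy": 0, "wz": 0},
    {"hand": 1, "tx": 0, "ty": 0, "tz": 0, "wx": 0, "wy": 0, "wz": 0},
    {"hand": 1, "tx": 0, "ty": 0, "tz": 0, "wx": 0, "wy": 0, "wz": 0}
  ]
}}

```text
time: 69.05
tool_pos: [513.5, 350.5, 93.4]
tcp_rot: [-3.141, -0.002, 0.147]
contact_force: [-0.2, -0.3, -0.2]
grip_width: 0.5
```

>>> {"fn": "drive_tool", "kwargs": {
  "deltas": [
    {"hand": 1, "tx": -0.006, "ty": 0.066, "tz": 0, "wx": 0, "wy": 0, "wz": -0.2},
    {"hand": 1, "tx": -0.006, "ty": 0.066, "tz": 0, "wx": 0, "wy": 0, "wz": -0.2},
    {"hand": 1, "tx": -0.011, "ty": 0.131, "tz": 0, "wx": 0, "wy": 0, "wz": -0.4},
    {"hand": 1, "tx": -0.011, "ty": 0.131, "tz": 0, "wx": 0, "wy": 0, "wz": -0.4},
    {"hand": 1, "tx": -0.011, "ty": 0.131, "tz": 0, "wx": 0, "wy": 0, "wz": -0.4},
    {"hand": 1, "tx": -0.011, "ty": 0.131, "tz": 0, "wx": 0, "wy": 0, "wz": -0.4},
    {"hand": 1, "tx": -0.011, "ty": 0.131, "tz": 0, "wx": 0, "wy": 0, "wz": -0.4},
    {"hand": 1, "tx": -0.011, "ty": 0.131, "tz": 0, "wx": 0, "wy": 0, "wz": -0.4}
  ]
}}

```text
time: 69.72
tool_pos: [518.9, 314.3, 92.2]
tcp_rot: [-3.141, -0.0, 0.395]
contact_force: [-1.2, 1.4, 1.3]
grip_width: 0.5
```

```bash
python3 - <<'E'
from h import *
m,_=snap("wrist","w19",None,1.55)
o=get_obs();print(o['tool_pos'],o['tcp_rot'],o['contact_force'])
E
```

```text
[519.30102517 313.299962    92.16197154] [ 3.14115148e+00 -2.58938368e-04  3.96541671e-01] [ 0.34955926 -0.68592793  0.31893592]
```

View pics/w19.png

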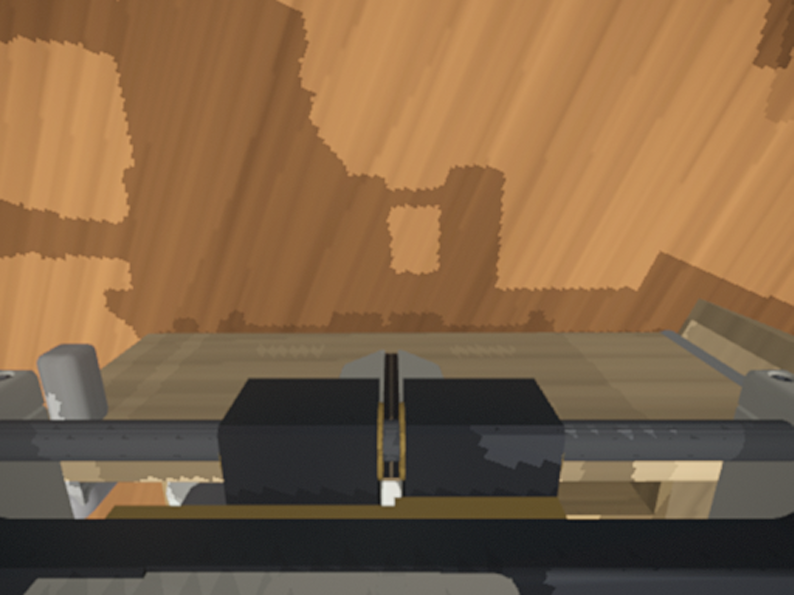

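>>> {"fn": "drive_tool", "kwargs": {
  "deltas": [
    {"hand": 1, "tx": -0.011, "ty": 0.131, "tz": 0, "wx": 0, "wy": 0, "wz": -0.4},
    {"hand": 1, "tx": -0.011, "ty": 0.131, "tz": 0, "wx": 0, "wy": 0, "wz": -0.4},
    {"hand": 1, "tx": -0.011, "ty": 0.131, "tz": 0, "wx": 0, "wy": 0, "wz": -0.4},
    {"hand": 1, "tx": -0.011, "ty": 0.131, "tz": 0, "wx": 0, "wy": 0, "wz": -0.4},
    {"hand": 1, "tx": -0.011, "ty": 0.131, "tz": 0, "wx": 0, "wy": 0, "wz": -0.4},
    {"hand": 1, "tx": -0.011, "ty": 0.131, "tz": 0, "wx": 0, "wy": 0, "wz": -0.4},
    {"hand": 1, "tx": -0.011, "ty": 0.131, "tz": 0, "wx": 0, "wy": 0, "wz": -0.4},
    {"hand": 1, "tx": -0.011, "ty": 0.131, "tz": 0, "wx": 0, "wy": 0, "wz": -0.4},
    {"hand": 1, "tx": -0.011, "ty": 0.131, "tz": 0, "wx": 0, "wy": 0, "wz": -0.4},
    {"hand": 1, "tx": -0.011, "ty": 0.131, "tz": 0, "wx": 0, "wy": 0, "wz": -0.4},
    {"hand": 1, "tx": -0.011, "ty": 0.131, "tz": 0, "wx": 0, "wy": 0, "wz": -0.4},
    {"hand": 1, "tx": -0.011, "ty": 0.131, "tz": 0, "wx": 0, "wy": 0, "wz": -0.4},
    {"hand": 1, "tx": -0.011, "ty": 0.131, "tz": 0, "wx": 0, "wy": 0, "wz": -0.4},
    {"hand": 1, "tx": -0.011, "ty": 0.131, "tz": 0, "wx": 0, "wy": 0, "wz": -0.4}
  ]
}}

```text
time: 70.93
tool_pos: [555.7, 251.5, 91.9]
tcp_rot: [-3.141, 0.001, 0.883]
contact_force: [-2.3, 0.2, 0.4]
grip_width: 0.2
```

```bash
cat > chk.py <<'E'
from h import *
import sys
m,_=snap("wrist","w"+sys.argv[1],None,1.55)
snap("top","t"+sys.argv[1],(90,80,300,270),3.1)
o=get_obs();y=o['tcp_rot'][2];p=o['tool_pos'][:2];d=np.array([662.9,356.6])-p
print(o['tool_pos'],y,o['contact_force'],"hinge in tool",d@[np.cos(y),np.sin(y)],d@[np.sin(y),-np.cos(y)],"push",o['contact_force'][:2]@[np.sin(y),-np.cos(y)],o['time'])
E
python3 chk.py 20
```

```text
[556.46308073 251.09085282  91.89236235] 0.8804053304530011 [-0.44081774 -0.183327    0.1011392 ] hinge in tool 149.130391597891 14.870246289996615 push -0.22311946063916915 71.0333
```

View pics/w20.png

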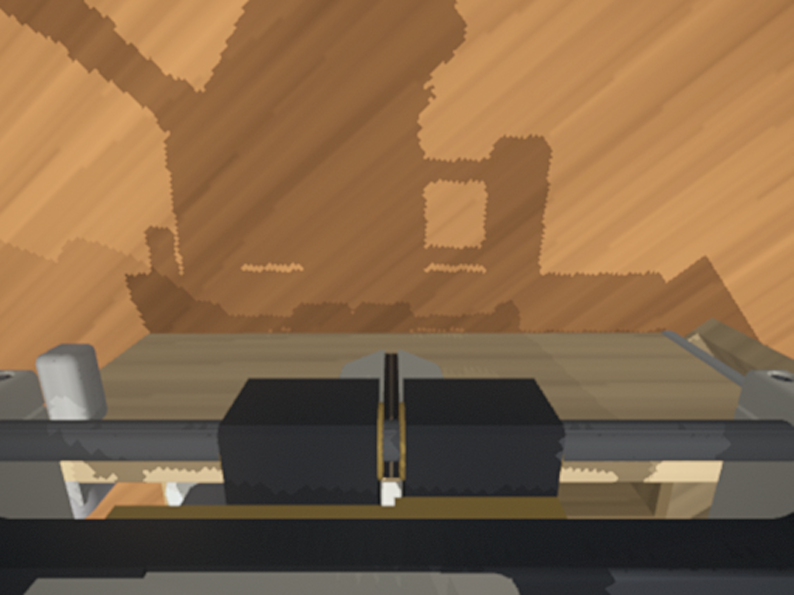

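View pics/t20.png

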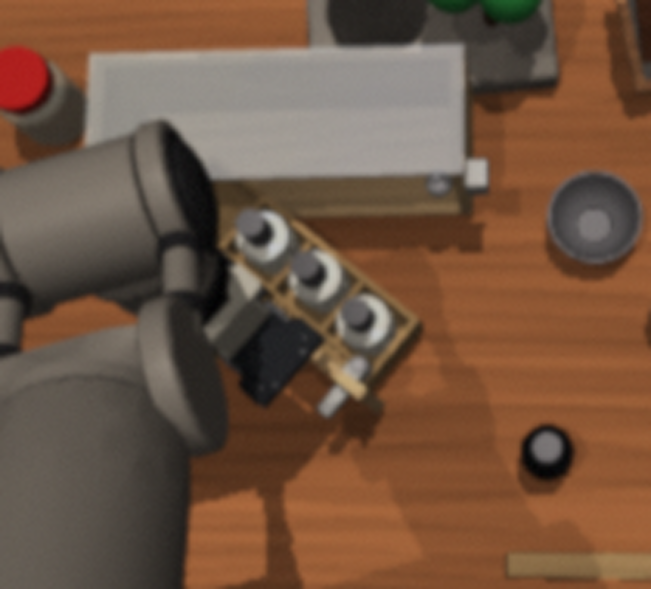

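>>> {"fn": "drive_tool", "kwargs": {
  "deltas": [
    {"hand": 1, "tx": -0.011, "ty": 0.131, "tz": 0, "wx": 0, "wy": 0, "wz": -0.4},
    {"hand": 1, "tx": -0.011, "ty": 0.131, "tz": 0, "wx": 0, "wy": 0, "wz": -0.4},
    {"hand": 1, "tx": -0.011, "ty": 0.131, "tz": 0, "wx": 0, "wy": 0, "wz": -0.4},
    {"hand": 1, "tx": -0.011, "ty": 0.131, "tz": 0, "wx": 0, "wy": 0, "wz": -0.4},
    {"hand": 1, "tx": -0.011, "ty": 0.131, "tz": 0, "wx": 0, "wy": 0, "wz": -0.4},
    {"hand": 1, "tx": -0.011, "ty": 0.131, "tz": 0, "wx": 0, "wy": 0, "wz": -0.4},
    {"hand": 1, "tx": -0.011, "ty": 0.131, "tz": 0, "wx": 0, "wy": 0, "wz": -0.4},
    {"hand": 1, "tx": -0.011, "ty": 0.131, "tz": 0, "wx": 0, "wy": 0, "wz": -0.4},
    {"hand": 1, "tx": -0.011, "ty": 0.131, "tz": 0, "wx": 0, "wy": 0, "wz": -0.4},
    {"hand": 1, "tx": -0.011, "ty": 0.131, "tz": 0, "wx": 0, "wy": 0, "wz": -0.4},
    {"hand": 1, "tx": -0.011, "ty": 0.131, "tz": 0, "wx": 0, "wy": 0, "wz": -0.4},
    {"hand": 1, "tx": -0.011, "ty": 0.131, "tz": 0, "wx": 0, "wy": 0, "wz": -0.4},
    {"hand": 1, "tx": -0.011, "ty": 0.131, "tz": 0, "wx": 0, "wy": 0, "wz": -0.4},
    {"hand": 1, "tx": -0.011, "ty": 0.131, "tz": 0, "wx": 0, "wy": 0, "wz": -0.4}
  ]
}}

```text
time: 72.2
tool_pos: [617.8, 213.7, 91.7]
tcp_rot: [-3.14, 0.001, 1.37]
contact_force: [-1.8, -0.1, 1.4]
grip_width: 0.2
```

```bash
python3 chk.py 21
```

```text
[618.69211661 213.59300513  91.76791093] 1.3684453536418562 [ 0.71888725  0.59241887 -0.66627481] hinge in tool 148.97378113549377 14.565372231227244 push 0.5851595221808205 72.3
```

View pics/t21.png

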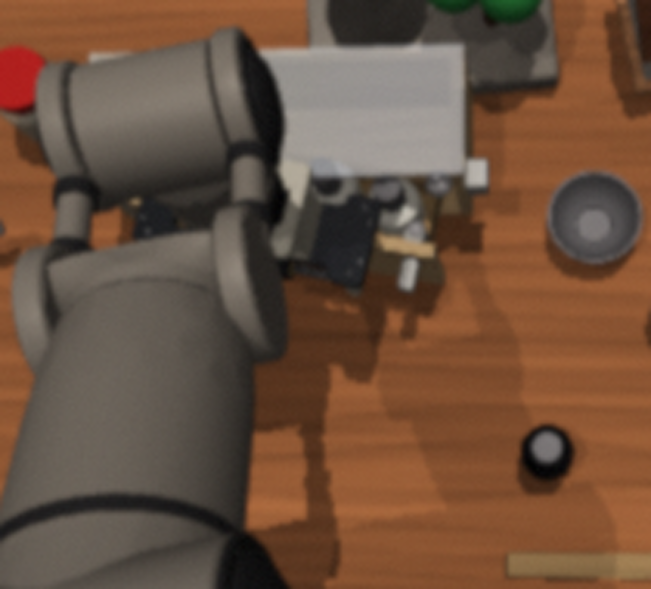

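View pics/w21.png

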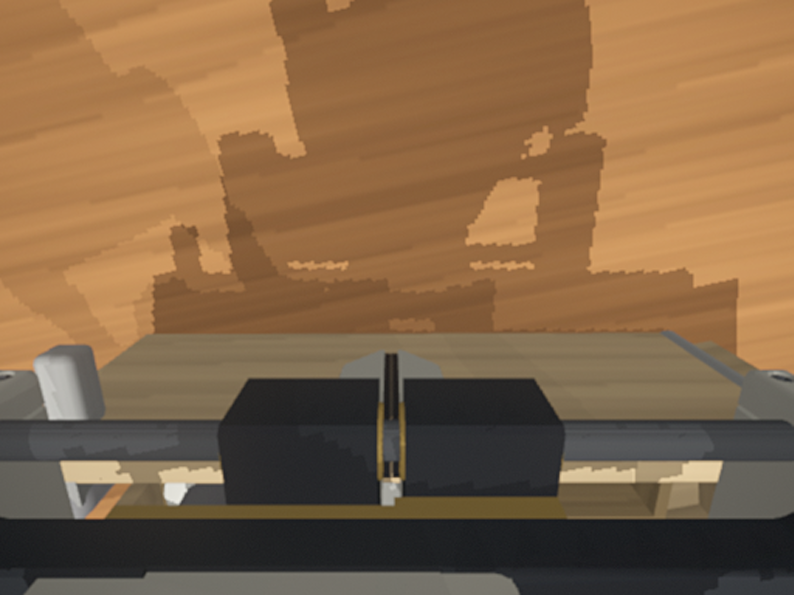

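>>> {"fn": "drive_tool", "kwargs": {
  "deltas": [
    {"hand": 1, "tx": -0.006, "ty": 0.066, "tz": 0, "wx": 0, "wy": 0, "wz": -0.2},
    {"hand": 1, "tx": -0.006, "ty": 0.066, "tz": 0, "wx": 0, "wy": 0, "wz": -0.2},
    {"hand": 1, "tx": -0.006, "ty": 0.066, "tz": 0, "wx": 0, "wy": 0, "wz": -0.2},
    {"hand": 1, "tx": -0.006, "ty": 0.066, "tz": 0, "wx": 0, "wy": 0, "wz": -0.2},
    {"hand": 1, "tx": -0.006, "ty": 0.066, "tz": 0, "wx": 0, "wy": 0, "wz": -0.2},
    {"hand": 1, "tx": -0.006, "ty": 0.066, "tz": 0, "wx": 0, "wy": 0, "wz": -0.2},
    {"hand": 1, "tx": 0, "ty": 0, "tz": 0, "wx": 0, "wy": 0, "wz": 0}
  ]
}}

```text
time: 72.88
tool_pos: [634.5, 209.7, 91.9]
tcp_rot: [3.141, 0.0, 1.475]
contact_force: [-0.5, 0.2, -0.6]
grip_width: 0.7
```

>>> {"fn": "drive_tool", "kwargs": {
  "deltas": [
    {"hand": 1, "tx": -0.003, "ty": 0.033, "tz": 0, "wx": 0, "wy": 0, "wz": -0.1},
    {"hand": 1, "tx": -0.003, "ty": 0.033, "tz": 0, "wx": 0, "wy": 0, "wz": -0.1},
    {"hand": 1, "tx": -0.003, "ty": 0.033, "tz": 0, "wx": 0, "wy": 0, "wz": -0.1},
    {"hand": 1, "tx": -0.003, "ty": 0.033, "tz": 0, "wx": 0, "wy": 0, "wz": -0.1}
  ]
}}

```text
time: 73.22
tool_pos: [639.0, 208.8, 91.9]
tcp_rot: [-3.141, 0.0, 1.51]
contact_force: [-0.6, -0.5, 1.2]
grip_width: 0.6
```

```bash
python3 chk.py 22
```

```text
[639.08395084 208.80897937  91.88331874] 1.5094633265685355 [-1.04512596 -0.16525101  0.46251197] hinge in tool 148.97292641111886 14.712483601040704 push -1.0330318489358394 73.3167
```

View pics/t22.png

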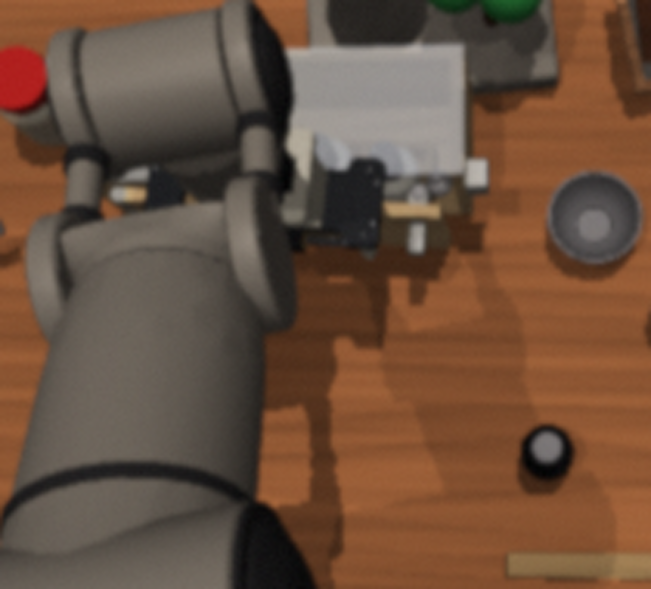

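>>> {"fn": "drive_tool", "kwargs": {
  "deltas": [
    {"hand": 1, "tx": -0.003, "ty": 0.033, "tz": 0, "wx": 0, "wy": 0, "wz": -0.1},
    {"hand": 1, "tx": -0.003, "ty": 0.033, "tz": 0, "wx": 0, "wy": 0, "wz": -0.1},
    {"hand": 1, "tx": 0, "ty": 0, "tz": 0, "wx": 0, "wy": 0, "wz": 0}
  ]
}}

```text
time: 73.57
tool_pos: [640.6, 208.5, 91.9]
tcp_rot: [-3.139, 0.001, 1.527]
contact_force: [-5.1, -0.7, 3.1]
grip_width: 0.7
```

>>> {"fn": "drive_tool", "kwargs": {
  "deltas": [
    {"hand": 1, "tx": -0.003, "ty": 0.033, "tz": 0, "wx": 0, "wy": 0, "wz": -0.1},
    {"hand": 1, "tx": -0.003, "ty": 0.033, "tz": 0, "wx": 0, "wy": 0, "wz": -0.1},
    {"hand": 1, "tx": 0, "ty": 0, "tz": 0, "wx": 0, "wy": 0, "wz": 0}
  ]
}}

```text
time: 73.82
tool_pos: [643.7, 208.1, 91.9]
tcp_rot: [-3.14, 0.0, 1.545]
contact_force: [-4.1, -1.3, 3.0]
grip_width: 0.6
```

>>> {"fn": "drive_tool", "kwargs": {
  "deltas": [
    {"hand": 1, "tx": -0.001, "ty": 0.033, "tz": 0, "wx": 0, "wy": 0, "wz": -0.05},
    {"hand": 1, "tx": 0, "ty": 0, "tz": 0, "wx": 0, "wy": 0, "wz": 0},
    {"hand": 1, "tx": 0, "ty": 0, "tz": 0, "wx": 0, "wy": 0, "wz": 0}
  ]
}}

```text
time: 74.07
tool_pos: [645.8, 207.9, 91.8]
tcp_rot: [3.141, 0.0, 1.548]
contact_force: [-0.6, -1.4, 0.6]
grip_width: 0.5
```

```bash
python3 chk.py 23
```

```text
[645.74847456 207.99957974  91.83955601] 1.5481331911926397 [-0.25445594 -1.62792099 -0.81627365] hinge in tool 148.95093406261122 13.779657775214913 push -0.21749996434174415 74.1667
```

View pics/t23.png

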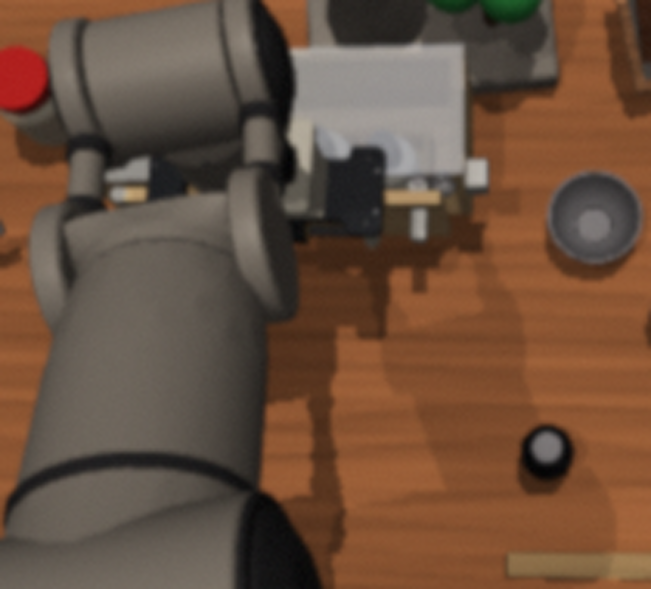

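>>> {"fn": "drive_tool", "kwargs": {
  "deltas": [
    {"hand": 1, "tx": 0, "ty": 0.03, "tz": 0, "wx": 0, "wy": 0, "wz": 0},
    {"hand": 1, "tx": 0, "ty": 0.02, "tz": 0, "wx": 0, "wy": 0, "wz": 0},
    {"hand": 1, "tx": 0, "ty": 0, "tz": 0, "wx": 0, "wy": 0, "wz": 0}
  ]
}}

```text
time: 74.42
tool_pos: [648.2, 208.2, 92.0]
tcp_rot: [3.14, -0.0, 1.548]
contact_force: [0.3, 0.1, -0.6]
grip_width: 0.6
```

>>> {"fn": "drive_tool", "kwargs": {
  "deltas": [
    {"hand": 1, "tx": 0, "ty": 0.03, "tz": 0, "wx": 0, "wy": 0, "wz": 0},
    {"hand": 1, "tx": 0, "ty": 0.0, "tz": 0, "wx": 0, "wy": 0, "wz": 0},
    {"hand": 1, "tx": 0, "ty": 0, "tz": 0, "wx": 0, "wy": 0, "wz": 0}
  ]
}}

```text
time: 74.67
tool_pos: [648.9, 208.1, 91.9]
tcp_rot: [3.141, -0.0, 1.548]
contact_force: [-0.4, -0.2, 0.3]
grip_width: 0.2
```

>>> {"fn": "drive_tool", "kwargs": {
  "deltas": [
    {"hand": 1, "tx": 0, "ty": -0.3, "tz": 0, "wx": 0, "wy": 0, "wz": 0},
    {"hand": 1, "tx": 0, "ty": -0.5, "tz": 0, "wx": 0, "wy": 0, "wz": 0},
    {"hand": 1, "tx": 0, "ty": -0.5, "tz": 0, "wx": 0, "wy": 0, "wz": 0},
    {"hand": 1, "tx": 0, "ty": -0.5, "tz": -0.5, "wx": 0, "wy": 0, "wz": 0},
    {"hand": 1, "tx": 0, "ty": -0.5, "tz": -0.5, "wx": 0, "wy": 0, "wz": 0},
    {"hand": 1, "tx": 0, "ty": -0.5, "tz": -0.5, "wx": 0, "wy": 0, "wz": 0},
    {"hand": 1, "tx": 0, "ty": -0.5, "tz": -0.5, "wx": 0, "wy": 0, "wz": 0},
    {"hand": 1, "tx": 0, "ty": -0.5, "tz": -0.5, "wx": 0, "wy": 0, "wz": 0},
    {"hand": 1, "tx": 0, "ty": -0.5, "tz": -0.5, "wx": 0, "wy": 0, "wz": 0},
    {"hand": 1, "tx": 0, "ty": -0.5, "tz": 0, "wx": 0, "wy": 0, "wz": 0},
    {"hand": 1, "tx": 0, "ty": 0, "tz": 0, "wx": 0, "wy": 0, "wz": 0}
  ]
}}

```text
time: 75.58
tool_pos: [454.3, 212.7, 213.5]
tcp_rot: [3.141, -0.001, 1.55]
contact_force: [0.0, 0.8, -0.2]
grip_width: 0.2
```

```bash
python3 chk.py 24; python3 -c "
from h import *
snap('side','s24',(80,130,340,330),3)
snap('top','t24f',None,1.55)"
```

```text
[456.84971463 212.50279041 212.34329638] 1.5489885370181513 [-0.65806865 -0.35637    -0.81673941] hinge in tool 148.55609124037832 202.85909806269117 push -0.6501411484436828 75.6833
```

View pics/t24f.png

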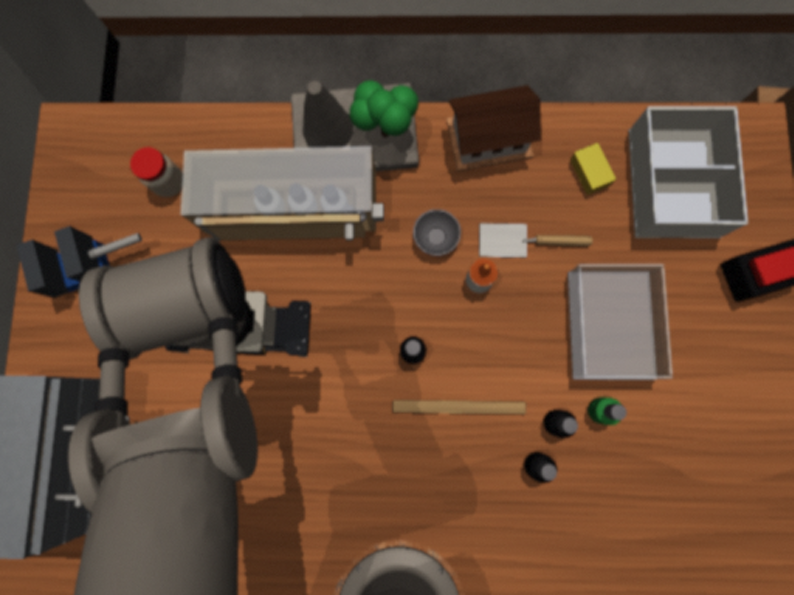

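View pics/t24.png

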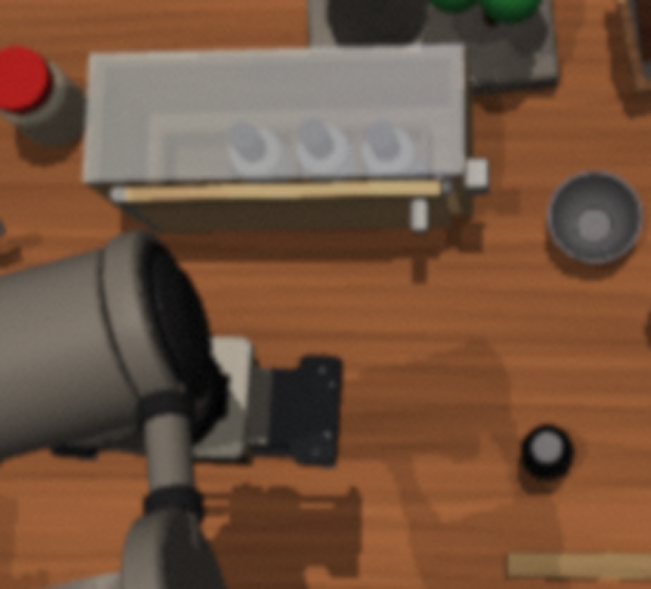

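View pics/s24.png

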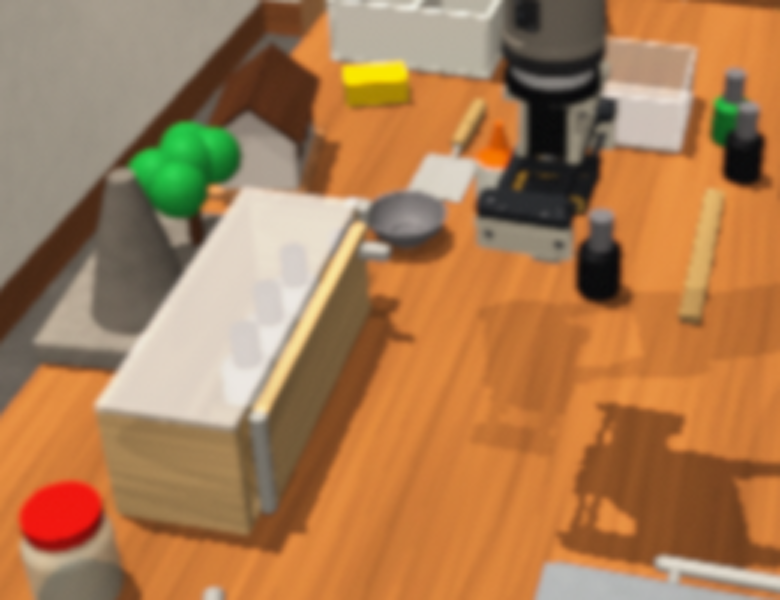

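```bash
python3 -c "
from plant import *
print(close_job())"
```

```text
the job is handed in; nothing more can be done
None
```

The job is done and handed in at about 76 s of the 210 s allowed. All three white jars are standing upright in the rack and the door is shut. The hand-in gave no verdict.

- **Jars present:** I found three white jars in the top, side and wrist views. I left the three black and one green look-alikes where they were.
- **Weights:** All three came out at 200 g or more, so the tub stays empty:

| Jar | Weight | Measured with | Slot |
|---|---|---|---|
| First | about 268 g | wrist force only | 2 |
| Second | about 202 g | joint torques | 1 |
| Third | about 320 g | joint torques | 3 |

- **Close call:** The second jar is close to the 200 g limit. The wrist force was too noisy to decide it (196 g ± 6 g). I compared joint torques with and without the jar at two distances from the base. The results, 1.985 N and 1.985 N, agreed with each other and put it just over the limit.
- **Knocked jar:** The third jar had been moved a few centimetres toward the glue while I worked. I located it again before picking it up.
- **Door:** The push force rose to about 5–6 N at the catch and then fell to zero as the door drew in. The top view then showed the door parallel to the locker front to within about 0.005 rad, with the three jars upright under the clear roof.
- **Last checks:** The glue, dish, spatula and tub show no visible movement in the final top view, and the arm was clear of everything. No check failed; the only disagreement was between the two readings of the second jar.

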